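# Feel for the gasket with the flange gap gauge

### The arm

A 6-joint arm with a two-finger parallel gripper is mounted at the origin on the work surface. World frame = base frame: x ahead of the robot, y to its left, z up, the work surface at z = 0. Lengths are in m, angles in degrees, forces in N, time in s.
With the tool pointing down it reaches from about 0.35 to 1 m from the base axis. Payload 7.1 kg.
Tool frame: the origin (TCP) lies at the very end of the fingers, on their centre line; the grasp point (between the pads) lies 19 mm behind it; z points along the fingers, y is the line along which they close (so a half turn about z gives the same grasp; the last joint's range is limited). The gripper opens to 85 mm and grips with 20 to 120 N. Pads are 22 mm wide; open, the fingers measure 114 mm over their backs; the gripper's body (76 mm by 85 mm) begins 54 mm behind the grasp point. The pads swing forward as they close: fully open they stand 13 mm farther back than shut.
Start: joints at [-71.276, 24.242, 93.386, -0, 62.372, -1.089], TCP at [0.212, -0.588, 0.201] pointing down, gripper open.
Joint ranges: [-172.04, 172.04], [-51.8, 120.97], [4.93, 147.93], [-75.15, 255.16], [6.16, 154.13], [-145.62, 145.62]. Speed limits (degrees/s): [136.94, 136.94, 172.46, 180, 180, 180].

### API

Orientations are given as a 3x3 rotation matrix whose columns are the frame's x, y, z axes.
In Python, from workcell import state, snapshot, close_job gives the robot as it stands. The module is installed in compiled form; this text tells all that it offers.
- The arm moves only by the tool apply_moves, never from a script. Its argument "commands" is a list of rows, each an object with "offset": the shift along the tool's x, y, z each as a share of 100 cm, from -1 to 1, a list of three; "turn": the turn about the tool's z as a share of 60 degrees, from -1 to 1. A call has 1 to 5 rows; each row is the pose to reach, as a shift and turn from the pose commanded when the call began, along the tool's axes at that moment; what a row does not reach only later rows make up. A row lasts 1/10 s, in which the tool goes at most 50 mm and 8.59 degrees, less where a joint would pass 70% of its speed; a pose out of reach is approached as far as the arm can. A call with a number of a shift or a turn outside -1 to 1 is refused whole. A call with a gripper value outside its range is refused whole. "claw" is the closure, from 0 (fully open) to 1 (shut), set as the call begins (left out, the last holds). The fingers move at their own pace and stop on an object; "newtons" is the grip in N (left out, the last holds). Time passes only in rows, so rows that repeat a pose let the fingers close. It gives the time, the measured TCP pose, the force, the opening and the grip force at its end, in the units of the state.
- state(): the state, without advancing time (a new reading comes with each control period).
- snapshot(name): name is "side" or "top" or "wrist"; returns a dict with "frame" (480x640x3 uint8, red, green, blue), "range_z" (480x640 float32, m along the optical axis (not along the pixel's ray), 0 where there is no reading), "fx", "fy", "cx", "cy" (pixels), "R" (3x3) and "t" (3): a world point X has camera coordinates R X + t. Camera axes: x right, y down, z forward; pixel columns grow to the right and rows downward; lengths in m; the calibration is good to about 2 mm. A picture is of the moment at which its call begins.
- close_job(): hands the job in; it is judged then, once.
The state is a dict: "t": time; "joints": joint angles; "qd": joint speeds; "tau": joint torques, N m; "ee_pos": TCP position; "eef_rot": TCP orientation; "ft_force": force on the tool from outside, world axes, zero at the start; "torque": the same for the moment, N m; "opening": finger opening in m; "gripper_force": force on a finger pad.
Only numpy, scipy, OpenCV 4.12 (cv2) and the standard library are available. Lean on these libraries where they do the work, as an engineer would, in place of code of your own. Each camera call takes 0.05 s, during which the arm holds its last target. There are 200 camera calls.

### The job

Draw the gap gauge out of its rack by the blade, lay it flat on the bench and let go of it, then pick it up again another way and slide its blade level and straight into the front of the gap of the bolted pipe joint, midway between the two front studs, until the tip just touches the gasket inside. Stop there without pushing the gasket along, and leave the gauge in the gap, tip at the gasket, for the reading. Leave everything else on the bench where it is.

Things in the scene. Friction and masses are not known exactly. Their poses are not given: they have to be found in the camera images.
- spool: Bolted pipe joint, fixed, upright: two level steel flanges 165 mm across, 18 mm thick, one above the other on a pipe stub, a brass valve with handwheel on top (304 mm high in all). Between the flanges an open gap 6.5 mm high, floor 100 mm and roof 106.5 mm above the bench. Origin: bench level on the vertical axis; -x points out of its front, roughly to the robot; z up.
- gap_mouth (a point): Middle of the gap's mouth on the front rim: 82.5 mm from the joint's axis towards its -x, 103.25 mm above the bench, midway between the two front studs. Axes as the joint's: the blade goes in along +x. Four 16 mm studs cross the gap at joint x, y = +-44 mm; nuts and stud ends reach 142 mm above the bench. Valve and handwheel stay within 48 mm of the axis.
- gasket (a joint): How far the gasket has been pushed along the joint's +x since the start (m), 0 at the start. The gasket is a black disc 96 mm across filling the gap's height; it sits off-centre, its front edge 27 to 42 mm in from the front rim (unknown). It is held by friction and gives way at about 10 N.
- gauge: Aluminium handle 90 long, 24 wide, 20 high (mm), and from its +x end a flat steel blade 55 long, 20 wide, 4 thick at mid-height (8 to 12 mm above the handle's underside). About 0.16 kg. Origin: centre of the handle's underside; +x towards the blade tip, z up. At the start it lies level in the rack, handle covered, about 54 mm of blade sticking out of the rack's -x end.
- gauge_tip (a point): The middle of the blade's front edge, 100 mm from the gauge's origin along +x and 10 mm above the handle's underside; axes as the gauge's.
- rack: Gauge rack, fixed: grey base 105 by 80 mm, 15 mm high, with a roofed channel on it, 98 mm long (x from -49 to 49 mm), 30 mm wide inside, closed at +x, open at -x. Channel floor 15 mm, roof from 40 to 44 mm above the bench. Origin: bench level, centre of the base; -x is the open end, roughly towards the robot.
- nutbox: bystander, fixed: open blue box of nuts 110 by 100 mm, 50 mm high; origin under its centre
- spare_gasket: bystander: flat black ring 76 mm across, 4 mm thick, lying flat; origin under its centre
- stud: bystander: dark steel stud 85 mm long lying down with a nut on it (27 mm high); origin under its middle
- wrench: bystander: steel wrench lying flat; origin under its middle
- tin: bystander: upright round tin 90 mm across, 100 mm tall; origin under its centre
- elbow: bystander: dark pipe elbow lying flat, about 110 by 100 mm, 48 mm high; origin under it near its straight leg's end
- bushing: bystander: upright brass cylinder 44 mm across, 30 mm tall; origin under its centre
- blank: bystander: steel disc 80 mm across, 12 mm thick with a boss of 40 mm, 18 mm high in all; origin under its centre
Mind the look-alikes: they are no part of the job. Of the things that look like the gauge, the middle-sized one is meant.

How it is judged:
By the outcome, as a careful person would: the job done as asked, in the order asked, and still so for the second after the job is handed in, with the robot touching nothing.
It also fails if it takes over 69 s, if anything falls off the work surface, if the arm or the gripper's body presses on something with over 40 N, if the wrist force passes 120 N, or if a joint passes its speed limit or range.

## Working session

There is one attempt and no reset: what is moved stays moved. The work goes in short steps, Python scripts to look and compute and a tool call to move; the robot and the scene stay as the last step left them, time stands still between calls to the robot, and variables do not carry over. Pictures are saved under pics/ and viewed, at most 12 in all, crops included, and the job is handed in when it is done.

Besides the shell and the picture viewer there is one more tool, called after "Emit:" by a JSON object that holds its "fn" and its "kwargs". apply_moves: Moves the arm, as the interface text tells. Its arguments: {"type":"object","properties":{"commands":{"type":"array","items":{"type":"object","properties":{"offset":{"type":"array","items":{"type":"number","minimum":-1,"maximum":1}},"turn":{"type":"number","minimum":-1,"maximum":1}}}},"claw":{"type":"number"},"newtons":{"type":"number"}},"required":["commands"]}

```bash
mkdir -p pics
cat > h.py <<'E'
import numpy as np, cv2
from workcell import state, snapshot
def grab(n,f):
    s=snapshot(n); np.savez('%s.npz'%f,**s); cv2.imwrite('pics/%s.png'%f,s['frame'][:,:,::-1]); return s
def load(f): return dict(np.load('%s.npz'%f))
def cloud(s):
    z=s['range_z']; v,u=np.mgrid[:480,:640]
    P=np.stack([(u-s['cx'])/s['fx']*z,(v-s['cy'])/s['fy']*z,z],-1)
    W=(P-s['t'])@s['R']; W[z==0]=np.nan
    return W
def proj(s,X):
    c=s['R']@np.asarray(X,float)+s['t']; return c[0]/c[2]*s['fx']+s['cx'],c[1]/c[2]*s['fy']+s['cy']
E
python3 - <<'E'
from h import *
np.set_printoptions(precision=3,suppress=True)
for n in ['top','side']:
    s=grab(n,n+'0'); print(n,s['fx'],-s['R'].T@s['t'],s['R'][2])
s=state();print(s['t'],s['ee_pos'],s['eef_rot'],s['opening'],s['ft_force'])
E
```

```text
top 490.6218046841355 [ 0.578 -0.017  1.342] [ 0.048  0.028 -0.998]
side 561.0739123187637 [ 0.598 -0.878  1.158] [ 0.034  0.645 -0.763]
0.1 [ 0.212 -0.587  0.2  ] [[ 0.941  0.339 -0.   ]
 [ 0.339 -0.941  0.001]
 [ 0.    -0.001 -1.   ]] 0.0856165885459815 [ 0.03  -0.083 -0.5  ]
```

View pics/top0.png

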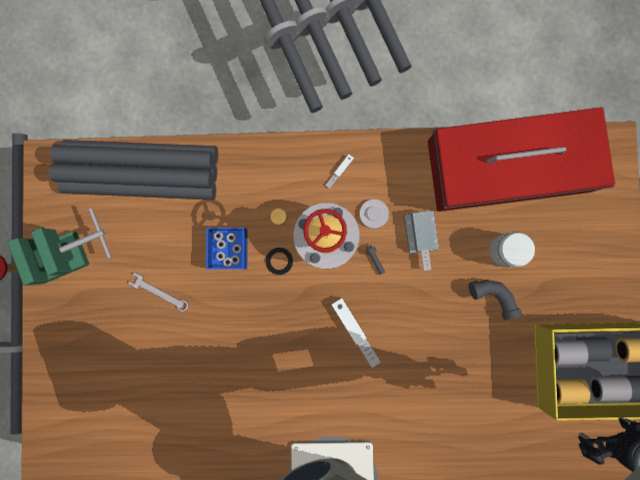

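View pics/side0.png

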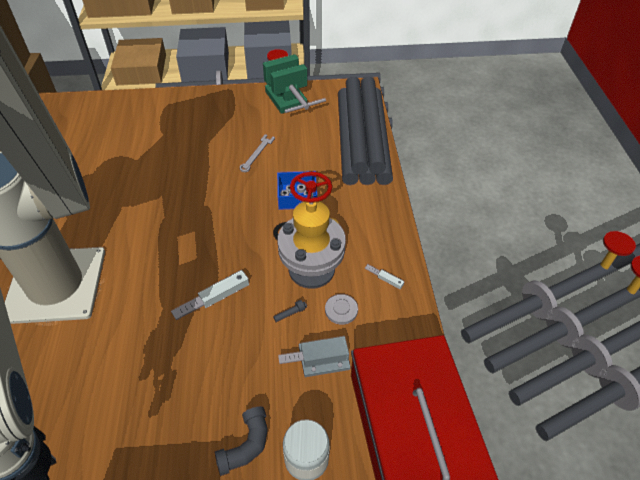

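The top view shows the rack at about (422,230), with the blade pointing down to (427,268). The joint is at (326,236). The two look-alikes are the larger gauge at (355,332) and the smaller one at (340,170). Next I'll measure the rack, blade and joint from depth.

Run:
```python
from h import *
np.set_printoptions(precision=4,suppress=True)
for f,win_r,win_b,win_j in [('top0',(400,445,205,256),(412,440,248,275),(285,368,195,275)),('side0',(298,355,335,378),(274,305,348,368),(270,352,205,275))]:
    s=load(f);W=cloud(s)
    def reg(w,lo,hi):
        P=W[w[2]:w[3],w[0]:w[1]].reshape(-1,3); return P[(P[:,2]>lo)&(P[:,2]<hi)]
    def rect(P):
        (c,d,a)=cv2.minAreaRect((P[:,:2]*1000).astype(np.float32)); return np.array(c),np.array(d),a,P[:,:2].mean(0)*1000,np.median(P[:,2]),len(P)
    print(f); 
    w=win_r;P=W[w[2]:w[3],w[0]:w[1]].reshape(-1,3);print(np.histogram(P[:,2],np.arange(-.005,.06,.005)))
    print('roof',rect(reg(win_r,.038,.05)))
    print('base+roof',rect(reg(win_r,.010,.05)))
    B=reg(win_b,.018,.036);print('blade',rect(B)) 
    d=np.linalg.svd(B[:,:2]-B[:,:2].mean(0))[2][0];print(' dir',np.degrees(np.arctan2(d[1],d[0])))
    J=reg(win_j,.118,.131)
    from scipy.optimize import least_squares
    h=cv2.convexHull((J[:,:2]*1000).astype(np.float32))[:,0]
    c,r=cv2.minEnclosingCircle(h);print('flange',c,r,rect(J))
    r=least_squares(lambda p:np.hypot(h[:,0]-p[0],h[:,1]-p[1])-p[2],[*c,r],loss='soft_l1');print(' hullfit',r.x)
    N=reg(win_j,.133,.150); N=N[np.abs(np.hypot(N[:,0]-r.x[0]/1e3,N[:,1]-r.x[1]/1e3)-.062)<.016]
    if len(N)>20:
        _,lab,cen=cv2.kmeans((N[:,:2]*1000).astype(np.float32),4,None,(3,50,.01),10,cv2.KMEANS_PP_CENTERS)
        print(' nuts',cen,np.bincount(lab.ravel()),'mean',cen.mean(0)); a=np.degrees(np.arctan2(*(cen-cen.mean(0)).T[::-1]));print(np.sort(a), np.sort(a)-[-135,-45,45,135])
```

```text
top0
(array([528, 426,  42, 215, 200,  47,  39,  19,  75, 439, 180,   3]), array([-0.005,  0.   ,  0.005,  0.01 ,  0.015,  0.02 ,  0.025,  0.03 ,
        0.035,  0.04 ,  0.045,  0.05 ,  0.055]))
roof (array([ 674.0332, -273.1916]), array([113.0713,  82.2053]), 6.005523204803467, array([ 666.3439, -256.8177]), np.float64(0.04352272289335035), 672)
base+roof (array([ 667.8999, -269.282 ]), array([131.2254, 107.191 ]), 6.441181182861328, array([ 664.0048, -254.443 ]), np.float64(0.04026436080295397), 1214)
blade (array([ 591.9513, -260.2015]), array([58.1255, 58.7489]), 88.67124938964844, array([ 590.1787, -263.2203]), np.float64(0.026224163911422682), 165)
 dir -172.2284028000146
flange (655.0084838867188, -0.7560982704162598) 82.24783325195312 (array([655.3961,  -1.7092]), array([162.1944, 162.2734]), 88.21929931640625, array([645.7775,  -3.0275]), np.float64(0.12420674957695646), 1670)
 hullfit [654.8144  -0.9422  81.7294]
 nuts [[625.2613 -55.5024]
 [599.613   28.7034]
 [713.2769 -33.1625]
 [685.6491  58.1252]] [88 85 46 54] mean [655.9501  -0.4591]
[-119.1414  -29.7036   63.1175  1
[... 487 characters left out ...]
y([ 665.1808, -268.4613]), np.float64(0.04094819876886544), 1561)
blade (array([ 590.1584, -265.1383]), array([54.8928, 41.7797]), 4.956875801086426, array([ 590.8775, -263.7478]), np.float64(0.02634896253310886), 227)
 dir -174.5742982149881
flange (655.719970703125, -1.1911797523498535) 83.99026489257812 (array([656.0151,  -8.5041]), array([151.0755, 162.1325]), 88.7257308959961, array([655.828 , -24.9816]), np.float64(0.12436389646187254), 1486)
 hullfit [655.6253  -1.1096  82.7478]
 nuts [[600.3401  26.4853]
 [705.3148 -34.3942]
 [625.4651 -57.8623]
 [716.0311 -29.1104]] [75 46 85 36] mean [661.7878 -23.7204]
[-136.7727  -13.7784   -5.6747  140.7495] [ -1.7727  31.2216 -50.6747   5.7495]
```

Emit:
{"fn": "apply_moves", "kwargs": {"commands": [{"offset": [0.045,-0.018,-0.005],"turn": 0.115},{"offset": [0.09,-0.036,-0.01],"turn": 0.23},{"offset": [0.135,-0.054,-0.015],"turn": 0.23},{"offset": [0.18,-0.072,-0.02],"turn": 0.23},{"offset": [0.228,-0.09,-0.025],"turn": 0.23}], "claw": 0}}

```text
t: 0.6
ee_pos: [0.3956, -0.4254, 0.2258]
eef_rot: [[0.995, 0.104, -0.0], [0.104, -0.995, 0.0], [-0.0, -0.0, -1.0]]
ft_force: [1.3, -0.7, 0.6]
opening: 0.0855
gripper_force: 0.0
```

Emit:
{"fn": "apply_moves", "kwargs": {"commands": [{"offset": [0.04,-0.028,-0.005],"turn": 0},{"offset": [0.08,-0.056,-0.01],"turn": 0},{"offset": [0.12,-0.084,-0.015],"turn": 0},{"offset": [0.16,-0.112,-0.02],"turn": 0},{"offset": [0.2,-0.141,-0.025],"turn": 0}]}}

```text
t: 1.1
ee_pos: [0.5799, -0.2642, 0.2508]
eef_rot: [[0.994, 0.105, -0.001], [0.105, -0.994, 0.0], [-0.001, -0.0, -1.0]]
ft_force: [0.2, -0.9, 0.7]
opening: 0.0853
gripper_force: 0.0
```

Emit:
{"fn": "apply_moves", "kwargs": {"commands": [{"offset": [0,0,0],"turn": 0},{"offset": [0,0,0],"turn": 0},{"offset": [0,0,0],"turn": 0}]}}

```text
t: 1.4
ee_pos: [0.578, -0.2661, 0.2503]
eef_rot: [[0.995, 0.104, -0.001], [0.104, -0.995, 0.0], [-0.001, -0.0, -1.0]]
ft_force: [-0.5, -0.0, -0.2]
opening: 0.0853
gripper_force: 0.0
```

Run:
```python
from h import *
np.set_printoptions(precision=4,suppress=True)
s=grab('wrist','w1'); print(s['fx'],-s['R'].T@s['t'],s['R'])
st=state();print(st['t'],st['ee_pos'],st['eef_rot'],st['ft_force'])
```

```text
331.9718993785152 [ 0.6431 -0.259   0.4227] [[ 0.1033 -0.9947  0.0003]
 [-0.9597 -0.0996  0.2629]
 [-0.2615 -0.0275 -0.9648]]
1.45 [ 0.5778 -0.2665  0.2504] [[ 0.9946  0.1036 -0.0011]
 [ 0.1036 -0.9946  0.0003]
 [-0.0011 -0.0004 -1.    ]] [-0.2131 -0.3904 -0.3723]
```

View pics/w1.png

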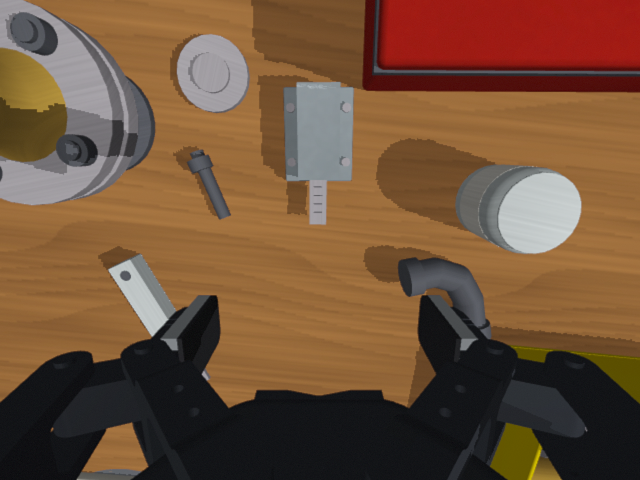

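The wrist view shows the blade at columns 309–326, rows 180–224, below the rack's open end. I'll refine those edges to sub-pixel.

```bash
cat >> h.py <<'E'
def ray(s,u,v,z):
    d=s['R'].T@np.array([(u-s['cx'])/s['fx'],(v-s['cy'])/s['fy'],1]); C=-s['R'].T@s['t']
    return C+d*(z-C[2])/d[2]
E
python3 - <<'E'
from h import *
np.set_printoptions(precision=4,suppress=True)
s=load('w1');I=s['frame'].astype(int)
sat=I.max(2)-I.min(2)
m=((sat<35)&(I.min(2)>100)).astype(np.uint8)
# blade
cs=[]
for v in range(188,222,3):
    u=np.where(m[v,295:345])[0]+295
    if len(u): 
        a,b=ray(s,u.min()-.5,v,.027),ray(s,u.max()+.5,v,.027); cs.append((a+b)/2); print(v,u.min(),u.max(),((a+b)/2)[:2],np.hypot(*(a-b)[:2]))
cs=np.array(cs); p=np.polyfit(cs[:,0],cs[:,1],1);print('yaw',np.degrees(np.arctan(p[0])),np.polyval(p,.59))
col=np.where(m[200:240,317])[0]+200;print('tip row',col.max(),ray(s,317.5,col.max()+.5,.027))
# roof front edge/sides
for v in range(90,180,8):
    u=np.where((sat[v,280:360]<40))[0]+280; print(v,u.min(),u.max())
E
```

```text
188 310 326 [ 0.6047 -0.2624] 0.020067627022629632
191 310 326 [ 0.6012 -0.2628] 0.020114959165424016
194 310 326 [ 0.5977 -0.2632] 0.02016251511445682
197 310 325 [ 0.5941 -0.2629] 0.019021436871781882
200 310 325 [ 0.5905 -0.2633] 0.019066621112662337
203 310 325 [ 0.587  -0.2637] 0.019112020529556538
206 310 325 [ 0.5834 -0.264 ] 0.019157636663198446
209 310 325 [ 0.5798 -0.2644] 0.01920347106906684
212 310 325 [ 0.5762 -0.2648] 0.019249525317562
215 310 325 [ 0.5725 -0.2651] 0.019295800994185156
218 310 325 [ 0.5689 -0.2655] 0.01934229969972057
221 310 325 [ 0.5652 -0.2659] 0.01938902305041974
yaw 4.99352354830338 -0.26357722361382263
tip row 223 [ 0.5622 -0.2662  0.027 ]
90 283 353
98 283 353
106 284 352
114 284 352
122 284 352
130 284 352
138 284 352
146 285 352
154 285 351
162 285 351
170 285 351
178 286 351
```

Emit:
{"fn": "apply_moves", "kwargs": {"commands": [{"offset": [0.0145,-0.0015,0.04],"turn": 0.016},{"offset": [0.0145,-0.0015,0.085],"turn": 0.016},{"offset": [0.0145,-0.0015,0.13],"turn": 0.016},{"offset": [0.0145,-0.0015,0.17],"turn": 0.016},{"offset": [0.0145,-0.0015,0.19],"turn": 0.016}]}}

```text
t: 1.95
ee_pos: [0.5896, -0.2631, 0.0569]
eef_rot: [[0.996, 0.086, -0.005], [0.086, -0.996, 0.002], [-0.005, -0.003, -1.0]]
ft_force: [-0.3, 0.3, 0.4]
opening: 0.0856
gripper_force: 0.0
```

Emit:
{"fn": "apply_moves", "kwargs": {"commands": [{"offset": [0,0,0.02],"turn": 0},{"offset": [0,0,0.035],"turn": 0},{"offset": [0,0,0.044],"turn": 0},{"offset": [0,0,0.044],"turn": 0},{"offset": [0,0,0.044],"turn": 0}]}}

```text
t: 2.45
ee_pos: [0.5934, -0.2633, 0.0175]
eef_rot: [[0.996, 0.088, 0.001], [0.088, -0.996, -0.0], [0.001, 0.0, -1.0]]
ft_force: [0.0, 0.4, -1.4]
opening: 0.0854
gripper_force: 0.0
```

Run:
```python
from h import *
np.set_printoptions(precision=4,suppress=True)
s=grab('wrist','w2')
st=state();print(st['t'],st['ee_pos'],st['eef_rot'],st['ft_force'])
```

```text
2.5 [ 0.5938 -0.2633  0.0179] [[ 0.9961  0.0878  0.0015]
 [ 0.0878 -0.9961 -0.0007]
 [ 0.0014  0.0008 -1.    ]] [1.034  0.451  0.1999]
```

View pics/w2.png

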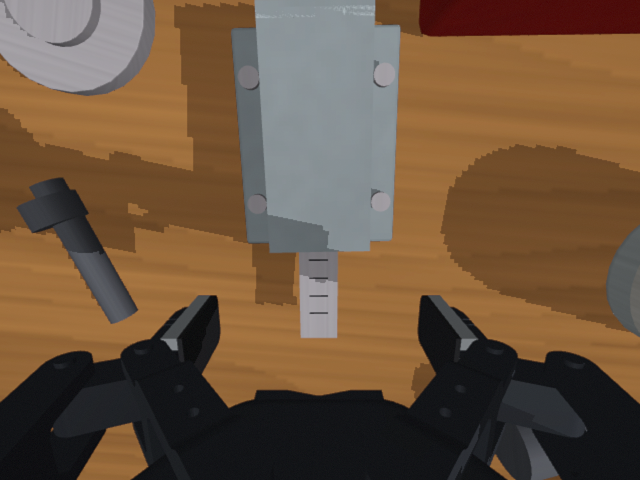

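The wrist view shows the blade (columns 300–337, rows 250–338) centred between the fingers and parallel to them. I'll close on it now.

Emit:
{"fn": "apply_moves", "kwargs": {"commands": [{"offset": [0,0,0.001],"turn": 0},{"offset": [0,0,0.001],"turn": 0},{"offset": [0,0,0.001],"turn": 0},{"offset": [0,0,0.001],"turn": 0},{"offset": [0,0,0.001],"turn": 0}], "claw": 1, "newtons": 70}}

```text
t: 3.0
ee_pos: [0.5932, -0.2628, 0.016]
eef_rot: [[0.996, 0.088, 0.0], [0.088, -0.996, -0.0], [0.0, 0.0, -1.0]]
ft_force: [0.3, 1.1, -0.1]
opening: 0.0122
gripper_force: 0.0
```

Emit:
{"fn": "apply_moves", "kwargs": {"commands": [{"offset": [0,0,0],"turn": 0},{"offset": [0,0,0],"turn": 0},{"offset": [0,0,0],"turn": 0},{"offset": [0,0,0],"turn": 0},{"offset": [0,0,0],"turn": 0}]}}

```text
t: 3.5
ee_pos: [0.5931, -0.2628, 0.0158]
eef_rot: [[0.996, 0.088, -0.0], [0.088, -0.996, 0.0], [-0.0, -0.0, -1.0]]
ft_force: [-0.3, 0.7, 0.8]
opening: -0.0002
gripper_force: 0.0
```

Emit:
{"fn": "apply_moves", "kwargs": {"commands": [{"offset": [0,0,0],"turn": 0},{"offset": [0,0,0],"turn": 0},{"offset": [0,0,0],"turn": 0},{"offset": [0,0,0],"turn": 0},{"offset": [0,0,0],"turn": 0}]}}

```text
t: 4.0
ee_pos: [0.5931, -0.2628, 0.0159]
eef_rot: [[0.996, 0.088, 0.0], [0.088, -0.996, 0.0], [0.0, -0.0, -1.0]]
ft_force: [0.0, -0.6, 0.0]
opening: 0.0002
gripper_force: 0.0
```

Run:
```python
from h import *
np.set_printoptions(precision=4,suppress=True)
s=load('w2')
for u,v in [(318.8,338.5),(318.8,252)]: print(ray(s,u,v,.027))
for u,v in [(269,252),(370,250)]: print(ray(s,u,v,.044))
st=state();print(st['t'],st['ee_pos'],st['eef_rot'],st['ft_force'],st['opening'])
```

```text
[ 0.5611 -0.266   0.027 ]
[ 0.6105 -0.2617  0.027 ]
[ 0.6135 -0.2385  0.044 ]
[ 0.6185 -0.2845  0.044 ]
4.0 [ 0.5931 -0.2628  0.0159] [[ 0.9961  0.0881  0.    ]
 [ 0.0881 -0.9961  0.    ]
 [ 0.     -0.     -1.    ]] [ 0.0119 -0.5929  0.0457] 0.0002275670806469942
```

Run:
```python
from h import *
a=grab('wrist','w3');b=grab('side','s3')
c=cv2.resize(b['frame'][290:410,230:390],None,fx=4,fy=4,interpolation=cv2.INTER_CUBIC)
p=np.zeros((480,800,3),np.uint8); p[:,:320]=a['frame'][:,160:480]; p[:, 320:]=c[:,80:560]
cv2.imwrite('pics/m3.png',p[:,:,::-1])
```

```text
(no output)
```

View pics/m3.png

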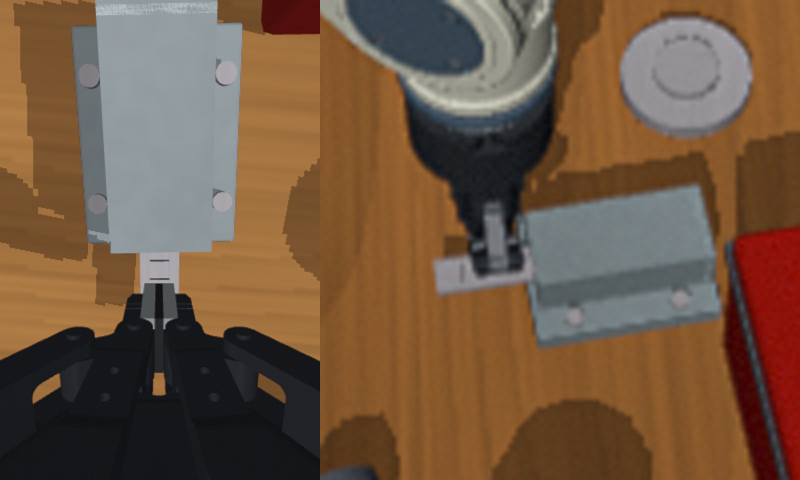

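The left crop shows the fingers shut at (160,290), over the blade rather than around it. I'll use depth to find the real fingertip height.

Run:
```python
from h import *
np.set_printoptions(precision=4,suppress=True)
s=load('w3');W=cloud(s);st=state();R=np.array(st['eef_rot']);p=np.array(st['ee_pos'])
print('tcp px',proj(s,p),'blade-top under tcp',proj(s,[p[0],p[1],.027]))
for u in (309,315,319,323,329):
  for v in range(262,345,6): 
    print(u,v,(R.T@(W[v,u]-p))*1000, W[v,u][2]*1000, s['frame'][v,u]) if u in(313,315,323) else 0
s=load('w2');W=cloud(s)
print('open finger'); 
q=np.array([.5938,-.2633,.0179])
for v in range(290,345,6): print(v,(R.T@(W[v,212]-q))*1000)
```

```text
tcp px (np.float64(318.98547572856535), np.float64(276.97828709631733)) blade-top under tcp (np.float64(319.02500645211427), np.float64(284.5865890429373))
315 262 [ 12.0302  -2.0563 -10.126 ] 25.99450096854167 [170 166 172]
315 268 [  9.2475  -2.0543 -11.4895] 27.35800975879763 [173 169 174]
315 274 [  5.9075  -2.0698 -11.2792] 27.14775415487031 [173 168 174]
315 280 [  2.3287  -2.0913 -10.5616] 26.430167477037678 [169 165 170]
315 286 [ 10.3454  -1.7885 -38.3053] 54.1737668161567 [46 48 49]
315 292 [ 10.4149  -1.7232 -44.9767] 60.845173054763045 [45 47 48]
315 298 [  9.9113  -1.6781 -49.8189] 65.68742412104655 [39 40 41]
315 304 [ 10.3547  -1.6133 -56.2856] 72.15412827494958 [32 33 34]
315 310 [ 10.3028  -1.5652 -61.2421] 77.11065407346432 [31 33 34]
315 316 [ 10.2019  -1.5218 -65.736 ] 81.60454348424952 [23 24 25]
315 322 [  9.2984  -1.4993 -68.4188] 84.28728037854665 [56 57 59]
315 328 [  5.9241  -1.5314 -66.5242] 82.39277844566034 [56 56 59]
315 334 [  4.3662  -1.524  -67.9336] 83.80213854992476 [40 40 43]
315 340 [  1.2259  -1.549  -66.6662] 82.53483450101545 [38 39 42]
323 262
[... 576 characters left out ...]
39382605511 [61 64 66]
323 316 [ 10.3526   1.3038 -66.0366] 81.90512156159171 [49 52 52]
323 322 [  8.5379   1.2947 -67.0141] 82.88267162633679 [ 95  98 101]
323 328 [  6.7262   1.2859 -67.9633] 83.83189200375536 [ 96  98 103]
323 334 [  3.9448   1.3023 -67.2185] 83.08711792924092 [32 33 35]
323 340 [  1.3853   1.3119 -66.9372] 82.80577680717909 [32 33 36]
open finger
290 [-15.5468 -65.997   18.2878]
296 [  9.941  -43.2651 -48.2955]
302 [  7.6385 -43.2449 -48.9976]
308 [  5.9047 -42.8165 -50.8649]
314 [  3.4506 -42.9206 -51.2062]
320 [  1.2147 -42.8715 -51.9833]
326 [ -1.0495 -42.8444 -52.6971]
332 [ -4.0212 -43.2608 -52.1702]
338 [ -6.1971 -43.1701 -53.0656]
344 [ -8.3714 -43.0845 -53.9441]
```

Run:
```python
from h import *
np.set_printoptions(precision=1,suppress=True,linewidth=150)
st=state();R=np.array(st['eef_rot']);p=np.array(st['ee_pos'])
s=load('s3');W=cloud(s)
for z in (0,-.019,-.037,-.06): print(z,proj(s,p+R@[0,0,z]))
T=(W-p)@R*1000
for v in range(338,366,2): print(v,T[v,290],T[v,294],T[v,298],s['frame'][v,294])
w=load('w3');W=cloud(w);T=(W-p)@R*1000
for v in range(280,290): print(v,T[v,305],T[v,323],T[v,330],w['frame'][v,323])
```

```text
0 (np.float64(292.0474237860223), np.float64(359.348588747079))
-0.019 (np.float64(291.7884465310013), np.float64(355.2381074707916))
-0.037 (np.float64(291.5375142040561), np.float64(351.2553151153785))
-0.06 (np.float64(291.2086737690561), np.float64(346.0359669882835))
338 [  -4.4   36.6 -157.2] [   3.6   37.2 -155.8] [  13.8   16.8 -118.8] [26 28 32]
340 [  -4.6   35.9 -148. ] [   3.4   37.6 -148.7] [  13.6   17.3 -111.5] [60 63 67]
342 [  -5.1   39.5 -146.4] [   3.2   36.4 -138.9] [ 13.8  14.2 -97.8] [73 80 84]
344 [  -5.5   40.7 -140.6] [   2.6   40.8 -138.5] [ 19.9 -45.5  15.3] [116 121 125]
346 [ -3.5  11.9 -81.9] [   2.3   42.2 -133. ] [ 19.4 -42.5  19.4] [117 120 125]
348 [ -4.4  18.8 -85.6] [   1.7   46.1 -131.9] [ 18.5 -36.   17. ] [117 119 125]
350 [  -6.3   41.2 -117.4] [   1.2   48.8 -128.6] [  10.3   39.9 -110.3] [116 119 125]
352 [  -6.8   44.  -114.2] [   0.7   52.1 -126.4] [   8.9   51.4 -122.8] [117 122 126]
354 [  -7.8   52.9 -122. ] [   0.1   55.7 -124.7] [   8.1   57.1 -125. ] [88 91 95]
356 [  -8.4   58.1 -123.2] [  -0.5   60.4 -125.2] [   7.7   59.9 -121.8] [
[... 365 characters left out ...]
7 -11.7] [167 163 169]
281 [  1.8  -7.3 -10.7] [  1.9   2.1 -11. ] [  1.8   5.7 -10.6] [174 170 176]
282 [  1.5  -7.3 -11.2] [  1.4   2.1 -10.9] [  1.    5.7 -10.1] [172 168 173]
283 [ 10.5  -6.2 -35.3] [nan nan nan] [ 10.    4.9 -33.9] [102 101 105]
284 [ 10.4  -6.2 -36.1] [ 10.3   1.7 -35.8] [  9.8   4.8 -34.8] [73 76 78]
285 [ 10.4  -6.2 -37.2] [ 10.2   1.7 -36.8] [ 10.2   4.8 -36.8] [75 78 80]
286 [ 10.3  -6.1 -38.2] [ 10.3   1.7 -38.2] [ 10.    4.7 -37.4] [75 78 80]
287 [ 10.2  -6.1 -39. ] [ 10.1   1.7 -38.7] [ 10.5   4.7 -39.8] [76 78 80]
288 [ 10.3  -6.  -40.4] [ 10.7   1.6 -41.3] [ 10.5   4.6 -40.9] [74 77 79]
289 [ 10.   -6.  -40.7] [ 10.3   1.6 -41.4] [ 10.1   4.6 -41. ] [76 79 81]
```

The shut fingertips sit about 34 mm behind the reported TCP, so they closed above the blade. I'll open, go 34 mm lower and close again.

Emit:
{"fn": "apply_moves", "kwargs": {"commands": [{"offset": [0,0,0]},{"offset": [0,0,0]},{"offset": [0,0,0]},{"offset": [0,0,0]},{"offset": [0,0,0]}], "claw": 0}}

```text
schema error: expected keys offset, turn
```

Emit:
{"fn": "apply_moves", "kwargs": {"commands": [{"offset": [0,0,0]},{"offset": [0,0,0]},{"offset": [0,0,0.01]},{"offset": [0,0,0.018]},{"offset": [0,0,0.024]}]}}

```text
schema error: expected keys offset, turn
```

Emit:
{"fn": "apply_moves", "kwargs": {"commands": [{"offset": [0,0,0.004]},{"offset": [0,0,0.008]},{"offset": [0,0,0.01]},{"offset": [0,0,0.01]}]}}

```text
schema error: expected keys offset, turn
```

Emit:
{"fn": "apply_moves", "kwargs": {"commands": [{"offset": [0,0,0]},{"offset": [0,0,0]},{"offset": [0,0,0]},{"offset": [0,0,0]},{"offset": [0,0,0]}], "claw": 1, "newtons": 70}}

```text
schema error: expected keys offset, turn
```

Emit:
{"fn": "apply_moves", "kwargs": {"commands": [{"offset": [0,0,0]},{"offset": [0,0,0]},{"offset": [0,0,0]},{"offset": [0,0,0]},{"offset": [0,0,0]}]}}

```text
schema error: expected keys offset, turn
```

Run:
```python
from h import *
np.set_printoptions(precision=1,suppress=True,linewidth=150)
w=grab('wrist','w4')
st=state();R=np.array(st['eef_rot']);p=np.array(st['ee_pos']);print(p*1000,st['opening'],st['gripper_force'],st['ft_force'])
W=cloud(w);T=(W-p)@R*1000
for v in range(272,310,2): print(v,T[v,300],T[v,319],T[v,338],W[v,300,2]*1000,w['frame'][v,300])
```

```text
[ 593.1 -262.8   15.9] -0.0001654955065578268 0.0 [-0.2 -0.4 -0.5]
272 [ 6.4 -9.9 -9.7] [  7.   -0.  -11.4] [  6.9   9.8 -11.1] 25.55596289812132 [169 161 166]
274 [  5.8  -9.8 -10.9] [  6.   -0.  -11.6] [  5.5   9.8 -10.1] 26.809858643802635 [168 153 149]
276 [ 4.3 -9.9 -9.9] [  4.4  -0.  -10.2] [  4.5   9.8 -10.6] 25.74905127024459 [168 152 145]
278 [  3.5  -9.9 -10.8] [  3.6  -0.  -11.1] [  3.3   9.9 -10.3] 26.696306210382698 [169 152 145]
280 [ 2.1 -9.9 -9.9] [  2.4  -0.  -10.7] [  2.3   9.9 -10.5] 25.79927597094124 [168 152 145]
282 [  1.1 -10.  -10.2] [  1.   -0.  -10.2] [  1.5   9.8 -11.4] 26.029768774127856 [167 151 145]
284 [  0.4  -9.9 -11.3] [ 10.3  -0.1 -36. ] [ -0.1   9.9 -10.1] 27.223683588290005 [167 151 146]
286 [ -0.6  -9.9 -11.6] [nan nan nan] [ -1.2   9.9 -10.1] 27.49058259156358 [168 143 128]
288 [ -1.9 -10.  -11. ] [ 10.3  -0.1 -40.5] [ -1.9   9.9 -11.2] 26.898313984358904 [171 144 126]
290 [ -3.  -10.  -11.2] [ 10.5  -0.1 -43.2] [ -3.3   9.9 -10.5] 27.048979744945044 [172 144 127]
292 [-15.9 -11.6  16.2] [ 10.2  -0.1 -44.4] [ -4.5  10.  -10.5] -0.32090949186560774 [171 144 126]
294 [  6.3  -8.4 -37.6] [ 10.2  -0.1 -46.6] [  6.2   8.3 -37.3] 53.44805051437235 [47 41 38]
296 [  5.8  -8.4 -38.7] [ 10.2  -0.1 -48.6] [  6.3   8.1 -39.7] 54.55771279260399 [20 20 25]
298 [  6.2  -8.2 -41.7] [ 10.5  -0.1 -51.1] [  6.4   8.  -42. ] 57.580570983397465 [20 23 27]
300 [  6.1  -8.1 -43.4] [  9.9  -0.1 -51.7] [  6.1   7.9 -43.4] 59.298713946969805 [20 20 24]
302 [  6.5  -7.9 -46.1] [ 10.1  -0.1 -54. ] [  6.    7.8 -45.1] 62.00751089503313 [19 20 23]
304 [  6.1  -7.9 -47.2] [ 10.6  -0.1 -56.8] [  6.1   7.7 -47.3] 63.123440033776305 [30 31 35]
306 [  6.7  -7.7 -50.4] [ 10.3  -0.1 -57.9] [  6.    7.6 -48.9] 66.26316622753595 [20 22 26]
308 [  6.4  -7.7 -51.7] [  9.9  -0.1 -58.9] [  6.    7.5 -50.7] 67.53804505693738 [41 43 47]
```

The rows must include "turn", so nothing moved. Repeating with it.

Emit:
{"fn": "apply_moves", "kwargs": {"commands": [{"offset": [0,0,0],"turn": 0},{"offset": [0,0,0],"turn": 0},{"offset": [0,0,0],"turn": 0},{"offset": [0,0,0],"turn": 0},{"offset": [0,0,0],"turn": 0}], "claw": 0}}

```text
t: 4.65
ee_pos: [0.5931, -0.2628, 0.0158]
eef_rot: [[0.996, 0.088, -0.0], [0.088, -0.996, 0.0], [-0.0, -0.0, -1.0]]
ft_force: [-0.1, 0.5, -0.3]
opening: 0.0725
gripper_force: 0.0
```

Emit:
{"fn": "apply_moves", "kwargs": {"commands": [{"offset": [0,0,0],"turn": 0},{"offset": [0,0,0],"turn": 0},{"offset": [0,0,0.01],"turn": 0},{"offset": [0,0,0.018],"turn": 0},{"offset": [0,0,0.024],"turn": 0}]}}

```text
t: 5.15
ee_pos: [0.5925, -0.2626, -0.0094]
eef_rot: [[0.996, 0.088, -0.001], [0.088, -0.996, 0.001], [-0.001, -0.001, -1.0]]
ft_force: [-0.5, -0.5, 0.9]
opening: 0.0854
gripper_force: 0.0
```

Emit:
{"fn": "apply_moves", "kwargs": {"commands": [{"offset": [0,0,0.004],"turn": 0},{"offset": [0,0,0.008],"turn": 0},{"offset": [0,0,0.01],"turn": 0},{"offset": [0,0,0.01],"turn": 0}]}}

```text
t: 5.55
ee_pos: [0.593, -0.2628, -0.0184]
eef_rot: [[0.996, 0.088, -0.0], [0.088, -0.996, 0.0], [-0.0, -0.0, -1.0]]
ft_force: [-0.0, -0.1, 0.4]
opening: 0.0855
gripper_force: 0.0
```

Emit:
{"fn": "apply_moves", "kwargs": {"commands": [{"offset": [0,0,0],"turn": 0},{"offset": [0,0,0],"turn": 0},{"offset": [0,0,0],"turn": 0},{"offset": [0,0,0],"turn": 0},{"offset": [0,0,0],"turn": 0}], "claw": 1, "newtons": 70}}

```text
t: 6.05
ee_pos: [0.5931, -0.2629, -0.0179]
eef_rot: [[0.996, 0.088, 0.0], [0.088, -0.996, -0.0], [0.0, 0.0, -1.0]]
ft_force: [-1.1, 0.8, 3.4]
opening: 0.0176
gripper_force: 68.2
```

Emit:
{"fn": "apply_moves", "kwargs": {"commands": [{"offset": [0,0,0],"turn": 0},{"offset": [0,0,0],"turn": 0},{"offset": [0,0,0],"turn": 0}]}}

```text
t: 6.35
ee_pos: [0.5931, -0.2629, -0.0179]
eef_rot: [[0.996, 0.088, 0.0], [0.088, -0.996, -0.0], [0.0, 0.0, -1.0]]
ft_force: [-1.5, -0.5, 4.1]
opening: 0.0178
gripper_force: 68.3
```

Run:
```python
from h import *
np.set_printoptions(precision=1,suppress=True,linewidth=150)
w=grab('wrist','w5')
st=state();R=np.array(st['eef_rot']);p=np.array(st['ee_pos']);print(p*1000,st['opening'],st['gripper_force'],st['ft_force'])
W=cloud(w);T=(W-p)@R*1000
for v in range(272,320,3): print(v,T[v,300],T[v,319],T[v,338],W[v,300,2]*1000,w['frame'][v,300])
```

```text
[ 593.1 -262.8  -17.9] 0.01755375443913534 68.29025745391846 [-1.7  0.1  4. ]
272 [ 25.5  -6.8 -62.3] [ 25.2  -0.1 -61.5] [ 25.    6.7 -61.1] 44.37438376807469 [103 109 113]
275 [ 24.2  -6.8 -61.8] [ 24.   -0.1 -61.5] [ 24.    6.7 -61.3] 43.91001782063647 [103 109 113]
278 [ 22.9  -6.8 -61.6] [ 22.9  -0.1 -61.5] [ 22.8   6.7 -61.3] 43.671659727544515 [104 111 114]
281 [ 15.3  -7.8 -45. ] [ 14.9  -0.1 -44.1] [ 15.    7.8 -44.3] 27.04491706313977 [127 123 128]
284 [ 14.3  -7.8 -45.8] [ 13.9  -0.1 -44.9] [ 13.8   7.8 -44.6] 27.851281880864065 [127 124 128]
287 [ 12.7  -7.9 -45.1] [ 12.5  -0.1 -44.6] [ 12.4   7.8 -44.4] 27.14725069032514 [126 123 128]
290 [ 11.   -8.  -44.1] [ 10.6  -0.1 -43.3] [ 11.3   7.8 -45.1] 26.204458779673335 [126 123 127]
293 [  9.7  -8.  -44.3] [  9.9  -0.1 -44.9] [  9.8   7.8 -44.7] 26.380751307969334 [127 124 129]
296 [  8.3  -8.  -44.3] [  8.1  -0.1 -43.7] [  8.2   7.9 -44. ] 26.39843205517671 [127 124 128]
299 [  7.   -8.  -44.3] [  6.7  -0.1 -43.7] [  6.7   7.9 -43.8] 26.35974554601048 [127 124 128]
302 [  5.7  -8.  -44.5] [  5.4  -0.1 -43.9] [  5.5   7.9 -44.2] 26.558078824105788 [127 124 128]
305 [  4.3  -8.1 -44.5] [  4.   -0.1 -43.8] [  4.   8. -44.] 26.528982455226267 [127 124 129]
308 [  2.8  -8.1 -44.2] [  2.7  -0.1 -44.1] [  2.9   7.9 -44.4] 26.23407931902129 [128 124 130]
311 [  1.1  -8.1 -43.7] [  1.8  -0.1 -45. ] [  1.7   7.9 -44.7] 25.726932654927637 [128 124 129]
314 [  0.4  -8.1 -44.8] [  0.   -0.1 -44.2] [ -0.    8.  -44.2] 26.91704219993549 [128 125 129]
317 [ -1.   -8.1 -44.9] [ -1.1  -0.1 -44.7] [ -1.7   8.1 -43.6] 26.991839274092168 [127 125 128]
```

Emit:
{"fn": "apply_moves", "kwargs": {"commands": [{"offset": [0,0,-0.001],"turn": 0},{"offset": [-0.01,0,-0.001],"turn": 0},{"offset": [-0.02,0,-0.001],"turn": 0},{"offset": [-0.03,0,-0.001],"turn": 0},{"offset": [-0.04,0,-0.001],"turn": 0}]}}

```text
t: 6.9
ee_pos: [0.5519, -0.2663, -0.0173]
eef_rot: [[0.996, 0.088, -0.001], [0.088, -0.996, 0.0], [-0.001, -0.0, -1.0]]
ft_force: [0.3, -0.1, -0.5]
opening: 0.0177
gripper_force: 68.4
```

Emit:
{"fn": "apply_moves", "kwargs": {"commands": [{"offset": [-0.01,0,0],"turn": 0},{"offset": [-0.02,0,0],"turn": 0},{"offset": [-0.03,0,0],"turn": 0},{"offset": [-0.04,0,0],"turn": 0},{"offset": [-0.05,0,0],"turn": 0}]}}

```text
t: 7.4
ee_pos: [0.5027, -0.2708, -0.0171]
eef_rot: [[0.996, 0.088, 0.0], [0.088, -0.996, -0.0], [0.0, 0.0, -1.0]]
ft_force: [0.1, 0.4, -0.3]
opening: 0.0174
gripper_force: 68.3
```

Emit:
{"fn": "apply_moves", "kwargs": {"commands": [{"offset": [-0.01,0,0],"turn": 0},{"offset": [-0.02,0,0],"turn": 0},{"offset": [-0.03,0,0],"turn": 0},{"offset": [-0.03,0,0],"turn": 0},{"offset": [-0.03,0,0],"turn": 0}]}}

```text
t: 7.9
ee_pos: [0.4736, -0.2736, -0.017]
eef_rot: [[0.996, 0.088, 0.0], [0.088, -0.996, -0.0], [0.0, 0.0, -1.0]]
ft_force: [0.2, -0.1, -1.4]
opening: 0.0174
gripper_force: 68.3
```

Run:
```python
from h import *
np.set_printoptions(precision=1,suppress=True,linewidth=150)
w=grab('wrist','w6')
st=state();R=np.array(st['eef_rot']);p=np.array(st['ee_pos']);print(p*1000,st['opening'],st['gripper_force'],st['ft_force'])
W=cloud(w);T=(W-p)@R*1000
for v in range(60,320,8): print(v,T[v,319],W[v,319]*1000,w['frame'][v,319])
```

```text
[ 474.  -273.6  -17. ] 0.01769542659000205 68.34914803504944 [-0.2 -0.3 -1.5]
60 [ 95.2  -0.1 -50. ] [ 568.8 -265.2   33.1] [197 203 203]
68 [ 92.7  -0.1 -50.6] [ 566.3 -265.4   33.7] [197 203 203]
76 [ 90.2  -0.1 -51.1] [ 563.8 -265.6   34.1] [197 203 203]
84 [ 88.1  -0.1 -49.4] [ 561.7 -265.8   32.4] [197 203 204]
92 [ 85.2  -0.1 -51.2] [ 558.9 -266.1   34.2] [197 203 204]
100 [ 82.7  -0.1 -51.6] [ 556.3 -266.3   34.7] [197 203 204]
108 [ 80.3  -0.1 -50.7] [ 553.9 -266.5   33.8] [197 203 203]
116 [ 77.8  -0.1 -50.1] [ 551.4 -266.7   33.2] [197 203 203]
124 [ 75.1  -0.1 -51.2] [ 548.8 -266.9   34.2] [197 203 204]
132 [ 72.5  -0.1 -51.7] [ 546.1 -267.2   34.7] [197 203 204]
140 [ 69.8  -0.1 -52.2] [ 543.5 -267.4   35.2] [197 203 203]
148 [ 67.2  -0.1 -50.5] [ 540.9 -267.6   33.5] [197 203 203]
156 [ 64.4  -0.1 -51.5] [ 538.2 -267.9   34.5] [197 203 204]
164 [ 61.7  -0.1 -51.4] [ 535.4 -268.1   34.4] [197 203 203]
172 [ 58.9  -0.1 -51.4] [ 532.7 -268.3   34.5] [197 203 203]
180 [ 56.   -0.1 -50.2] [ 529.8 -268.6   33.2] [197 203 203]
188 [ 53.3  -0.1 -51.1] [ 527.  -268.8   34.1] [197
[... 279 characters left out ...]
 512.4 -270.1   34.8] [196 203 202]
236 [ 35.6  -0.1 -51.8] [ 509.4 -270.4   34.8] [196 203 202]
244 [ 32.4  -0.1 -51.5] [ 506.2 -270.6   34.5] [197 203 202]
252 [ 29.1  -0.1 -50.9] [ 502.9 -270.9   33.9] [197 203 204]
260 [ 25.9  -0.1 -51. ] [ 499.8 -271.2   34. ] [150 156 157]
268 [ 20.4  -0.1 -44.6] [ 494.3 -271.7   27.6] [123 121 124]
276 [ 16.7  -0.1 -44. ] [ 490.6 -272.    27. ] [126 122 126]
284 [ 13.1  -0.1 -43.8] [ 487.  -272.3   26.8] [69 67 70]
292 [  9.7  -0.1 -44.2] [ 483.6 -272.6   27.2] [125 122 127]
300 [  6.2  -0.2 -44.4] [ 480.1 -272.9   27.4] [125 122 126]
308 [  2.   -0.2 -43.2] [ 475.9 -273.3   26.2] [80 78 83]
316 [ -0.8  -0.2 -45. ] [ 473.1 -273.5   28. ] [125 123 127]
```

View pics/w6.png

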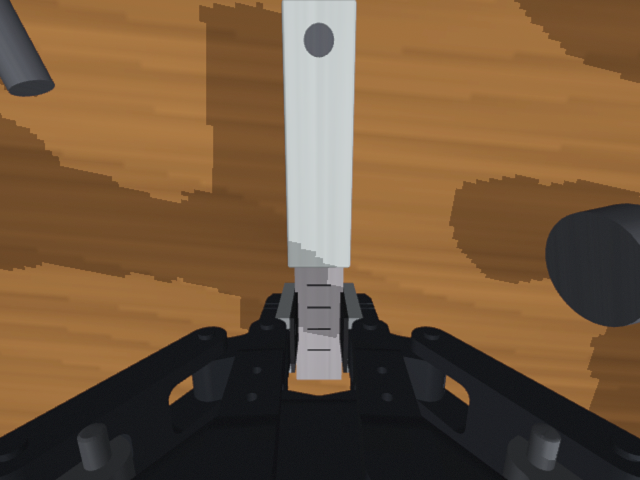

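The wrist view shows the gauge clear of the rack, held by the blade (columns 297–343, rows 268–380). The handle is straight ahead and level. I'll lower it to the bench.

Emit:
{"fn": "apply_moves", "kwargs": {"commands": [{"offset": [0,0,0.005],"turn": 0},{"offset": [0,0,0.01],"turn": 0},{"offset": [0,0,0.013],"turn": 0},{"offset": [0,0,0.013],"turn": 0},{"offset": [0,0,0.013],"turn": 0}]}}

```text
t: 8.45
ee_pos: [0.4737, -0.2732, -0.0299]
eef_rot: [[0.996, 0.088, -0.0], [0.088, -0.996, 0.0], [-0.0, -0.0, -1.0]]
ft_force: [-2.0, 1.3, 7.3]
opening: 0.0178
gripper_force: 73.1
```

Emit:
{"fn": "apply_moves", "kwargs": {"commands": [{"offset": [0,0,0.001],"turn": 0},{"offset": [0,0,0.001],"turn": 0},{"offset": [0,0,0.001],"turn": 0}]}}

```text
t: 8.75
ee_pos: [0.4737, -0.2732, -0.0299]
eef_rot: [[0.996, 0.088, -0.0], [0.088, -0.996, 0.0], [-0.0, -0.0, -1.0]]
ft_force: [-4.3, 2.9, 18.9]
opening: 0.0174
gripper_force: 79.2
```

Emit:
{"fn": "apply_moves", "kwargs": {"commands": [{"offset": [0,0,0.001],"turn": 0},{"offset": [0,0,0.001],"turn": 0},{"offset": [0,0,0.001],"turn": 0}]}}

```text
t: 9.05
ee_pos: [0.4737, -0.2733, -0.03]
eef_rot: [[0.996, 0.088, -0.0], [0.088, -0.996, 0.0], [-0.0, -0.0, -1.0]]
ft_force: [-7.4, 4.2, 30.0]
opening: 0.0177
gripper_force: 85.4
```

Emit:
{"fn": "apply_moves", "kwargs": {"commands": [{"offset": [0,0,-0.002],"turn": 0},{"offset": [0,0,-0.002],"turn": 0},{"offset": [0,0,-0.002],"turn": 0}]}}

```text
t: 9.35
ee_pos: [0.474, -0.2735, -0.0299]
eef_rot: [[0.996, 0.088, 0.0], [0.088, -0.996, -0.0], [0.0, 0.0, -1.0]]
ft_force: [-1.6, 0.5, 8.7]
opening: 0.0173
gripper_force: 74.2
```

Run:
```python
from h import *
np.set_printoptions(precision=1,suppress=True,linewidth=150)
w=grab('wrist','w7')
st=state();R=np.array(st['eef_rot']);p=np.array(st['ee_pos']);print(p*1000,st['opening'],st['gripper_force'],st['ft_force'])
W=cloud(w);T=(W-p)@R*1000
A=W[5:255,300:338].reshape(-1,3)*1000; A=A[A[:,2]>10]
b=np.polyfit(A[:,0],A[:,2],1);print('handle top z at x=500,580',np.polyval(b,[500,580]),len(A))
A=W[285:310,305:333].reshape(-1,3)*1000;print('blade z',np.median(A[:,2]),A[:,0].mean())
A=W[100:300,200:260].reshape(-1,3)*1000;print('bench',np.median(A[:,2]))
```

```text
[ 474.  -273.5  -29.9] 0.017620955135339532 74.1817483655177 [-1.   1.4  8.5]
handle top z at x=500,580 [21.9 20.9] 9454
blade z nan nan
bench nan
```

Emit:
{"fn": "apply_moves", "kwargs": {"commands": [{"offset": [0,0,-0.001],"turn": 0},{"offset": [0,0,-0.001],"turn": 0},{"offset": [0,0,-0.001],"turn": 0},{"offset": [0,0,-0.001],"turn": 0},{"offset": [0,0,-0.001],"turn": 0}], "claw": 0}}

```text
t: 9.9
ee_pos: [0.4735, -0.2734, -0.0293]
eef_rot: [[0.996, 0.088, -0.0], [0.088, -0.996, 0.0], [-0.0, -0.0, -1.0]]
ft_force: [0.7, 0.1, 0.1]
opening: 0.0851
gripper_force: 0.0
```

Emit:
{"fn": "apply_moves", "kwargs": {"commands": [{"offset": [0,0,0],"turn": 0},{"offset": [0,0,0],"turn": 0},{"offset": [0,0,-0.04],"turn": 0},{"offset": [0,0,-0.09],"turn": 0},{"offset": [0,0,-0.14],"turn": 0}]}}

```text
t: 10.4
ee_pos: [0.4729, -0.273, 0.1119]
eef_rot: [[0.996, 0.088, -0.002], [0.088, -0.996, 0.001], [-0.002, -0.001, -1.0]]
ft_force: [0.8, -0.2, 0.5]
opening: 0.0854
gripper_force: 0.0
```

Emit:
{"fn": "apply_moves", "kwargs": {"commands": [{"offset": [0,0,-0.05],"turn": 0},{"offset": [0,0,-0.1],"turn": 0},{"offset": [0,0,-0.15],"turn": 0},{"offset": [0,0,-0.16],"turn": 0},{"offset": [0,0,-0.16],"turn": 0}]}}

```text
t: 10.9
ee_pos: [0.4746, -0.274, 0.2732]
eef_rot: [[0.996, 0.088, 0.004], [0.088, -0.996, -0.003], [0.004, 0.003, -1.0]]
ft_force: [-0.8, -0.6, -0.2]
opening: 0.0852
gripper_force: 0.0
```

Run:
```python
from h import *
np.set_printoptions(precision=1,suppress=True,linewidth=150)
w=grab('wrist','w8')
st=state();print(np.array(st['ee_pos'])*1000,st['ft_force'],st['joints'])
I=w['frame'].astype(int);sat=I.max(2)-I.min(2);m=((sat<25)&(I.min(2)>90)).astype(np.uint8)
n,l,S,c=cv2.connectedComponentsWithStats(m)
for i in range(1,n):
    if S[i,4]>150: print(S[i],c[i],ray(w,*c[i],.02)*1000)
```

```text
[ 473.5 -273.4  271. ] [-0.4  0.2  0.1] [-31.2  13.2  99.5   0.   67.3  53.7]
[   0    0  147   97 8287] [73.1 52.7] [628.7  21.6  20. ]
[ 180    0   65   24 1080] [213.5   9. ] [ 686.8 -138.6   20. ]
[ 282    0   70   94 6293] [317.2  45.3] [ 660.9 -256.9   20. ]
[ 461   55  124   96 8516] [525.7 103.4] [ 621.2 -510.5   20. ]
[ 307  116   21  116 2033] [317.1 170.6] [ 521.3 -268.8   20. ]
[ 107  178   97  129 4095] [155.2 235.6] [419.5 -63.7  20. ]
[415 189  30  14 170] [426.8 194.7] [ 503.5 -411.    20. ]
[ 560  325   66   47 2120] [595.7 345.4] [ 309.6 -692.5   20. ]
[ 91 423  49  34 690] [118.1 436.2] [89.7  6.8 20. ]
```

View pics/w8.png

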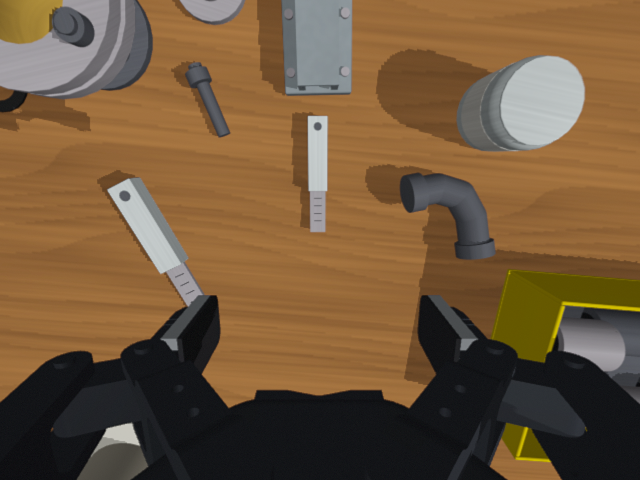

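The gauge is on the bench and released: handle at rows 116–190, blade at rows 190–232, around column 317. Next I'll look at the joint from above its front.

Emit:
{"fn": "apply_moves", "kwargs": {"commands": [{"offset": [0.008,-0.045,0],"turn": -0.05},{"offset": [0.016,-0.09,0],"turn": -0.1},{"offset": [0.024,-0.135,0],"turn": -0.15},{"offset": [0.031,-0.18,0],"turn": -0.19},{"offset": [0.037,-0.222,0],"turn": -0.19}]}}

```text
t: 11.45
ee_pos: [0.4892, -0.047, 0.2682]
eef_rot: [[0.959, 0.284, -0.005], [0.284, -0.959, 0.001], [-0.004, -0.002, -1.0]]
ft_force: [1.2, -0.1, 0.4]
opening: 0.0851
gripper_force: 0.0
```

Emit:
{"fn": "apply_moves", "kwargs": {"commands": [{"offset": [0,0,0],"turn": 0},{"offset": [0,0,0],"turn": 0},{"offset": [0,0,0],"turn": 0},{"offset": [0,0,0],"turn": 0}]}}

```text
t: 11.85
ee_pos: [0.4905, -0.0501, 0.2701]
eef_rot: [[0.96, 0.282, -0.001], [0.282, -0.96, 0.0], [-0.001, -0.0, -1.0]]
ft_force: [-0.2, -0.4, -0.1]
opening: 0.0854
gripper_force: 0.0
```

Run:
```python
from h import *
np.set_printoptions(precision=1,suppress=True,linewidth=150)
w=load('w8')
for u,v,z in [(317.5,115.5,.02),(317.5,190,.02),(317,190,.012),(317,232,.012)]: print(ray(w,u,v,z)*1000)
s=grab('wrist','w9');st=state();print(np.array(st['ee_pos'])*1000,st['eef_rot'],s['R'][2])
W=cloud(s)
M=(W[...,2]>.118)&(W[...,2]<.131)
for u,v in [(c,r) for r in range(0,480,40) for c in range(120,560,60)]: print((u,v),W[v,u]*1000, end=' ') if False else 0
```

```text
[ 585.9 -263.7   20. ]
[ 497.3 -271.4   20. ]
[ 496.5 -270.8   12. ]
[ 440.9 -275.6   12. ]
[490.6 -50.1 270.3] [[ 1.   0.3 -0. ]
 [ 0.3 -1.   0. ]
 [-0.  -0.  -1. ]] [-0.3 -0.1 -1. ]
```

View pics/w9.png

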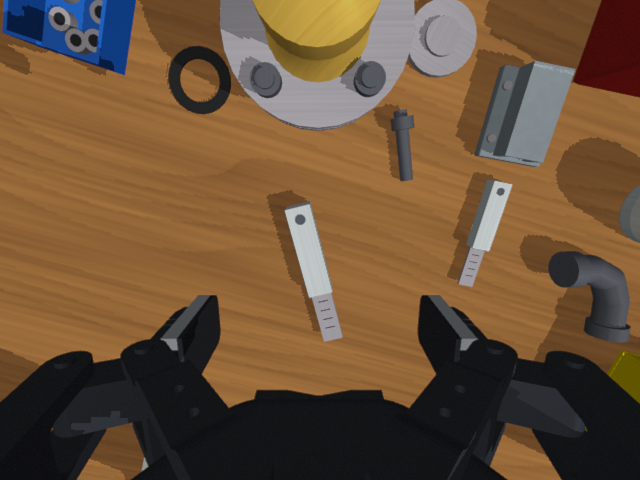

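The wrist view shows the front stud ends at (264,74) and (370,74), with the flange's front edge at row 128. I'll extract them at sub-pixel level to get the joint pose.

Run:
```python
from h import *
from scipy.optimize import least_squares
np.set_printoptions(precision=2,suppress=True,linewidth=150)
s=load('w9');I=s['frame'].astype(int);sat=I.max(2)-I.min(2);g=I.mean(2)
print('cx',s['cx'])
# rim: outermost grey px per row
pts=[]
for v in range(4,100,3):
    r=np.where((sat[v,200:440]<30)&(g[v,200:440]>110))[0]+200
    L=r.min(); 
    pts.append((L-.5,v))
for v in range(90,126,2):
    r=np.where((sat[v,200:440]<30)&(g[v,200:440]>110))[0]+200
    r=r[(r<405)]; pts.append((r.max()+.5,v))
X=np.array([ray(s,u,v,.1245)[:2]*1000 for u,v in pts])
f=least_squares(lambda p:np.hypot(X[:,0]-p[0],X[:,1]-p[1])-82.5,[655,-1],loss='soft_l1');print('axis',f.x,'res',np.abs(f.fun).max())
f3=least_squares(lambda p:np.hypot(X[:,0]-p[0],X[:,1]-p[1])-p[2],[655,-1,82],loss='soft_l1');print('axis,r',f3.x)
# nuts
c=[]
for u0,u1 in ((245,288),(350,392)):
    m=((g<105)&(sat<40))[55:102,u0:u1]; ys,xs=np.where(m); 
    c.append((xs.mean()+u0,ys.mean()+55)); 
    q=cv2.HoughCircles(cv2.resize(g[55:102,u0:u1].astype(np.uint8),None,fx=4,fy=4,interpolation=cv2.INTER_CUBIC),cv2.HOUGH_GRADIENT,1,100,param1=80,param2=15,minRadius=24,maxRadius=70)
    print(len(xs),c[-1],None if q is None else q[0,0]/4+[u0-.375,55-.375,0])
for z in (.142,.135):
    a,b=[ray(s,*k,z)*1000 for k in c]; d=a-b; print(z,a,b,'mid',(a+b)/2,'len',np.hypot(*d[:2]),'yaw',np.degrees(np.arctan2(-d[0],d[1])))
```

```text
cx 318.61406363428154
axis [654.73  -0.87] res 1.1317060667270766
axis,r [653.1   -0.69  81.47]
894 (np.float64(265.2539149888143), np.float64(79.81879194630872)) [267.25  83.5   14.1 ]
907 (np.float64(368.55898566703416), np.float64(78.52039691289967)) [368.25  77.    17.08]
0.142 [597.83  27.54 142.  ] [622.71 -54.08 142.  ] mid [610.27 -13.27 142.  ] len 85.32497172690645 yaw 16.950112025629565
0.135 [598.87  28.91 135.  ] [624.32 -54.61 135.  ] mid [611.6  -12.85 135.  ] len 87.31288289057699 yaw 16.950112025629593
```

Run:
```python
from h import *
s=load('w9');c=cv2.resize(s['frame'][40:140,220:420],None,fx=4,fy=4,interpolation=cv2.INTER_CUBIC);cv2.imwrite('pics/n9.png',c[:,:,::-1])
```

```text
(no output)
```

View pics/n9.png

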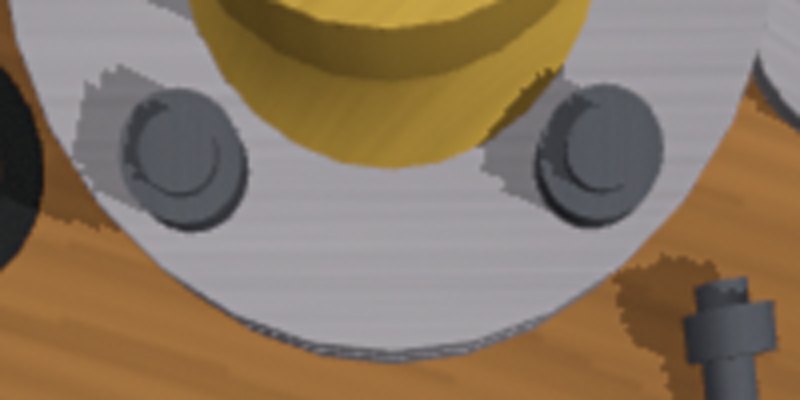

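The crop shows the stud-end circles at (178,151) and (608,148), each with a radius of about 42.

Run:
```python
from h import *
np.set_printoptions(precision=2,suppress=True,linewidth=150)
s=load('w9')
a,b=ray(s,264.1,77.4,.142)*1000,ray(s,371.6,76.6,.142)*1000
d=a-b;m=(a+b)/2;y=np.arctan2(-d[0],d[1]);x=np.array([np.cos(y),np.sin(y)]);print(a,b,np.hypot(*d[:2]),np.degrees(y),m,'axis',m[:2]+44*x)
n=np.array([-x[1],x[0]]);ax=np.array([654.7,-.9])
print('lateral of mid vs rim axis',n@(m[:2]-ax))
for yy in (16.5,17):
    x=np.array([np.cos(np.radians(yy)),np.sin(np.radians(yy))]);print(yy,'mouth',ax-82.5*x)
```

```text
[599.34  28.89 142.  ] [624.78 -56.03 142.  ] 88.64602042365055 16.681609275549334 [612.06 -13.57 142.  ] axis [654.21  -0.94]
lateral of mid vs rim axis 0.10305575086158214
16.5 mouth [575.6  -24.33]
17 mouth [575.8  -25.02]
```

Emit:
{"fn": "apply_moves", "kwargs": {"commands": [{"offset": [-0.004,0.045,0],"turn": 0.05},{"offset": [-0.008,0.09,0],"turn": 0.1},{"offset": [-0.012,0.135,0],"turn": 0.15},{"offset": [-0.015,0.18,0],"turn": 0.19},{"offset": [-0.017,0.222,0],"turn": 0.19}]}}

```text
t: 12.4
ee_pos: [0.5371, -0.2699, 0.2708]
eef_rot: [[0.996, 0.085, 0.0], [0.085, -0.996, -0.0], [0.0, 0.0, -1.0]]
ft_force: [0.9, 1.5, -0.7]
opening: 0.0856
gripper_force: 0.0
```

Emit:
{"fn": "apply_moves", "kwargs": {"commands": [{"offset": [0,0,0],"turn": 0},{"offset": [0,0,0.045],"turn": 0},{"offset": [0,0,0.09],"turn": 0},{"offset": [0,0,0.135],"turn": 0},{"offset": [0,0,0.16],"turn": 0}]}}

```text
t: 12.9
ee_pos: [0.5348, -0.2661, 0.1072]
eef_rot: [[0.996, 0.087, -0.004], [0.087, -0.996, 0.002], [-0.004, -0.003, -1.0]]
ft_force: [-0.4, 0.2, -0.1]
opening: 0.0856
gripper_force: 0.0
```

Emit:
{"fn": "apply_moves", "kwargs": {"commands": [{"offset": [0,0,0],"turn": 0},{"offset": [0,0,0],"turn": 0}]}}

```text
t: 13.1
ee_pos: [0.5374, -0.2671, 0.1112]
eef_rot: [[0.996, 0.087, -0.0], [0.087, -0.996, 0.0], [-0.0, -0.0, -1.0]]
ft_force: [1.1, -0.8, 0.4]
opening: 0.0855
gripper_force: 0.0
```

Run:
```python
from h import *
np.set_printoptions(precision=2,suppress=True,linewidth=150)
s=grab('wrist','w10');st=state();R=np.array(st['eef_rot']);p=np.array(st['ee_pos']);print(p*1000,np.degrees(np.arctan2(R[1,0],R[0,0])))
I=s['frame'].astype(int);sat=I.max(2)-I.min(2);m=(sat<25)&(I.min(2)>150)
cs=[]
for v in range(90,300,15):
    u=np.where(m[v,285:355])[0]+285
    if len(u)>10:
        a,b=ray(s,u.min()-.5,v,.02),ray(s,u.max()+.5,v,.02);q=(R.T@((a+b)/2-p))*1000;cs.append(q);print(v,u.min(),u.max(),q[:2],np.linalg.norm(a-b)*1000)
```

```text
[ 538.22 -267.47  112.3 ] 5.020477639978605
180 305 334 [45.17  0.08] 23.450123175002926
195 305 334 [33.49  0.07] 23.726436251260527
210 305 334 [21.54  0.07] 24.00933858363109
225 306 334 [9.3  0.46] 23.489139190650626
240 306 333 [-3.25  0.05] 22.956151732139404
255 306 333 [-16.1    0.04] 23.240023871974312
270 306 333 [-29.27   0.03] 23.531004568133575
285 309 330 [-42.78   0.02] 18.723071882135923
```

Aligned and centred. I'll descend and grip the handle.

Emit:
{"fn": "apply_moves", "kwargs": {"commands": [{"offset": [0,0,0.04],"turn": 0},{"offset": [0,0,0.08],"turn": 0},{"offset": [0,0,0.115],"turn": 0},{"offset": [0,0,0.13],"turn": 0},{"offset": [0,0,0.135],"turn": 0}]}}

```text
t: 13.65
ee_pos: [0.5378, -0.267, -0.024]
eef_rot: [[0.996, 0.088, 0.0], [0.088, -0.996, -0.0], [0.0, 0.0, -1.0]]
ft_force: [0.7, 0.6, -0.6]
opening: 0.0853
gripper_force: 0.0
```

Emit:
{"fn": "apply_moves", "kwargs": {"commands": [{"offset": [0,0,0.004],"turn": 0},{"offset": [0,0,0.006],"turn": 0},{"offset": [0,0,0.006],"turn": 0},{"offset": [0,0,0.006],"turn": 0}]}}

```text
t: 14.05
ee_pos: [0.5382, -0.2671, -0.029]
eef_rot: [[0.996, 0.088, 0.002], [0.088, -0.996, -0.001], [0.001, 0.001, -1.0]]
ft_force: [-0.4, -0.2, -0.3]
opening: 0.0857
gripper_force: 0.0
```

Emit:
{"fn": "apply_moves", "kwargs": {"commands": [{"offset": [0,0,0],"turn": 0},{"offset": [0,0,0],"turn": 0},{"offset": [0,0,0],"turn": 0},{"offset": [0,0,0],"turn": 0},{"offset": [0,0,0],"turn": 0}], "claw": 1, "newtons": 80}}

```text
t: 14.55
ee_pos: [0.5378, -0.2669, -0.0297]
eef_rot: [[0.996, 0.088, 0.001], [0.088, -0.996, -0.0], [0.001, 0.0, -1.0]]
ft_force: [0.8, -0.3, 4.1]
opening: 0.0222
gripper_force: 79.2
```

Emit:
{"fn": "apply_moves", "kwargs": {"commands": [{"offset": [0,0,0],"turn": 0},{"offset": [0,0,0],"turn": 0},{"offset": [0,0,0],"turn": 0}]}}

```text
t: 14.85
ee_pos: [0.5378, -0.2669, -0.0298]
eef_rot: [[0.996, 0.088, 0.001], [0.088, -0.996, -0.0], [0.001, 0.0, -1.0]]
ft_force: [0.0, 0.5, 5.7]
opening: 0.0224
gripper_force: 79.3
```

Run:
```python
from h import *
np.set_printoptions(precision=2,suppress=True,linewidth=150)
s=grab('wrist','w11');st=state();R=np.array(st['eef_rot']);p=np.array(st['ee_pos']);print(p*1000,st['opening'],st['gripper_force'],st['ft_force'],st['joints'])
T=(cloud(s)-p)@R*1000
for v in range(200,330,8): print(v,T[v,319],s['frame'][v,319])
```

```text
[ 537.75 -266.86  -29.76] 0.022438276139769234 79.30973768234253 [-0.48 -0.05  5.75] [-27.53  41.22 101.91   0.    36.83  57.42]
200 [ 49.05  -0.03 -49.22] [105 110 109]
208 [ 45.99  -0.03 -48.78] [196 203 202]
216 [ 43.04  -0.03 -49.26] [196 203 202]
224 [ 39.9   -0.03 -48.89] [ 91  94 101]
232 [ 36.93  -0.04 -49.49] [ 91  95 101]
240 [ 33.81  -0.04 -49.54] [ 91  94 101]
248 [ 30.3   -0.04 -48.38] [195 202 202]
256 [ 27.24  -0.05 -48.97] [158 164 164]
264 [ 24.21  -0.05 -49.74] [149 155 155]
272 [ 20.77  -0.05 -49.33] [150 155 155]
280 [ 17.49  -0.05 -49.53] [149 155 155]
288 [ 14.37  -0.06 -50.19] [149 155 155]
296 [ 10.65  -0.06 -49.52] [148 155 154]
304 [  7.02  -0.06 -49.23] [148 155 155]
312 [  3.47  -0.07 -49.22] [147 153 154]
320 [ -0.43  -0.07 -48.64] [148 154 154]
328 [ -3.9   -0.07 -48.99] [148 153 153]
```

Gripped with the gauge resting on the bench, at reported z = -29.8 mm. I'll lift it and turn the blade to face the joint.

Emit:
{"fn": "apply_moves", "kwargs": {"commands": [{"offset": [0,0,-0.01],"turn": 0},{"offset": [0,0,-0.03],"turn": 0},{"offset": [0,0,-0.07],"turn": 0},{"offset": [0,0,-0.11],"turn": 0},{"offset": [0,0,-0.14],"turn": 0}]}}

```text
t: 15.4
ee_pos: [0.5377, -0.2668, 0.1123]
eef_rot: [[0.996, 0.088, 0.001], [0.088, -0.996, -0.001], [0.001, 0.001, -1.0]]
ft_force: [-0.1, -0.5, -1.7]
opening: 0.0228
gripper_force: 78.6
```

Emit:
{"fn": "apply_moves", "kwargs": {"commands": [{"offset": [0,0,0],"turn": -0.128},{"offset": [0,0,0],"turn": -0.256},{"offset": [0,0,0],"turn": -0.384},{"offset": [0,0,0],"turn": -0.512},{"offset": [0,0,0],"turn": -0.64}]}}

```text
t: 15.9
ee_pos: [0.5369, -0.2665, 0.11]
eef_rot: [[0.722, 0.692, -0.001], [0.692, -0.722, 0.0], [-0.0, -0.001, -1.0]]
ft_force: [-0.4, -0.5, -1.8]
opening: 0.0225
gripper_force: 78.6
```

Emit:
{"fn": "apply_moves", "kwargs": {"commands": [{"offset": [0,0,0],"turn": -0.128},{"offset": [0,0,0],"turn": -0.256},{"offset": [0,0,0],"turn": -0.384},{"offset": [0,0,0],"turn": -0.512},{"offset": [0,0,0],"turn": -0.64}]}}

```text
t: 16.4
ee_pos: [0.5369, -0.2665, 0.1099]
eef_rot: [[0.136, 0.991, -0.001], [0.991, -0.136, 0.0], [0.0, -0.001, -1.0]]
ft_force: [-0.7, 0.4, -1.2]
opening: 0.0226
gripper_force: 78.6
```

Emit:
{"fn": "apply_moves", "kwargs": {"commands": [{"offset": [0,0,0],"turn": -0.128},{"offset": [0,0,0],"turn": -0.256},{"offset": [0,0,0],"turn": -0.384},{"offset": [0,0,0],"turn": -0.512},{"offset": [0,0,0],"turn": -0.64}]}}

```text
t: 16.9
ee_pos: [0.537, -0.2664, 0.1099]
eef_rot: [[-0.509, 0.861, -0.001], [0.861, 0.509, 0.0], [0.001, -0.0, -1.0]]
ft_force: [-0.1, 0.7, -1.2]
opening: 0.0225
gripper_force: 78.6
```

Emit:
{"fn": "apply_moves", "kwargs": {"commands": [{"offset": [0,0,0],"turn": -0.128},{"offset": [0,0,0],"turn": -0.256},{"offset": [0,0,0],"turn": -0.384},{"offset": [0,0,0],"turn": -0.512},{"offset": [0,0,0],"turn": -0.64}]}}

```text
t: 17.4
ee_pos: [0.537, -0.2664, 0.1099]
eef_rot: [[-0.933, 0.359, -0.001], [0.359, 0.933, 0.0], [0.001, 0.0, -1.0]]
ft_force: [-1.1, -1.5, -2.2]
opening: 0.0222
gripper_force: 78.6
```

Emit:
{"fn": "apply_moves", "kwargs": {"commands": [{"offset": [0,0,0],"turn": -0.128},{"offset": [0,0,0],"turn": -0.256},{"offset": [0,0,0],"turn": -0.384},{"offset": [0,0,0],"turn": -0.512},{"offset": [0,0,0],"turn": -0.635}]}}

```text
t: 17.9
ee_pos: [0.537, -0.2665, 0.1099]
eef_rot: [[-0.956, -0.293, -0.001], [-0.293, 0.956, 0.0], [0.001, 0.001, -1.0]]
ft_force: [-0.5, 0.7, -2.1]
opening: 0.0225
gripper_force: 78.6
```

Emit:
{"fn": "apply_moves", "kwargs": {"commands": [{"offset": [0,0,0],"turn": 0},{"offset": [0,0,0],"turn": 0},{"offset": [0,0,0],"turn": 0}]}}

```text
t: 18.2
ee_pos: [0.5373, -0.2666, 0.1099]
eef_rot: [[-0.958, -0.286, -0.0], [-0.286, 0.958, 0.0], [0.0, 0.0, -1.0]]
ft_force: [0.6, 0.6, -1.4]
opening: 0.0224
gripper_force: 78.6
```

```bash
cat > plan.py <<'E'
from h import *
import sys
np.set_printoptions(precision=4,suppress=True,linewidth=150)
st=state();R=np.array(st['eef_rot']);p=np.array(st['ee_pos'])
yaw=np.degrees(np.arctan2(R[1,0],R[0,0]))%360
a=np.radians(16.7);x=np.array([np.cos(a),np.sin(a)]);n=np.array([-x[1],x[0]]);ax=np.array([.6545,-.0009])
tip=p+R@[-.0958,0,0]; d=tip[:2]-ax
print('t',st['t'],'p',p*1000,'yaw',yaw,'grip',st['opening'],st['gripper_force'],'ft',np.array(st['ft_force']),'j6',st['joints'][5])
print('tilt z axis',R[:,2],'tip depth past rim mm',(d@x+.0825)*1e3,'lateral',d@n*1e3,'blade mid z',(p[2]+.02976+.01)*1e3)
depth=float(sys.argv[1])/1e3; z=float(sys.argv[2])/1e3
tgt=np.append(ax+x*(depth-.0825+.0958),z-.03976)
print('tool shift to target',R.T@(tgt-p),'turn share',(yaw-196.7)/60)
E
python3 plan.py -40 103.25
```

```text
t 18.2 p [ 537.316  -266.6413  109.8901] yaw 196.6098554648748 grip 0.02244958670798464 78.59365224838257 ft [ 0.5834  0.5568 -1.3898] j6 -134.13969646143804
tilt z axis [-0.0002  0.0001 -1.    ] tip depth past rim mm -10.305146957465968 lateral -221.00971438022003 blade mid z 149.6500966501183
tool shift to target [-0.1616  0.2211  0.0464] turn share -0.0015024089187529435
```

Emit:
{"fn": "apply_moves", "kwargs": {"commands": [{"offset": [0.03,0.02,0],"turn": 0},{"offset": [0.03,0.065,0],"turn": 0},{"offset": [0.03,0.11,0],"turn": 0},{"offset": [0.03,0.155,0.01],"turn": 0},{"offset": [0.03,0.2,0.02],"turn": 0}]}}

```text
t: 18.7
ee_pos: [0.4508, -0.0827, 0.0902]
eef_rot: [[-0.958, -0.285, 0.002], [-0.285, 0.958, -0.0], [-0.001, -0.001, -1.0]]
ft_force: [1.2, 0.6, -2.0]
opening: 0.0221
gripper_force: 78.7
```

Emit:
{"fn": "apply_moves", "kwargs": {"commands": [{"offset": [0,0.01,0.01],"turn": 0},{"offset": [0,0.021,0.02],"turn": 0},{"offset": [0,0.021,0.026],"turn": 0},{"offset": [0,0.021,0.026],"turn": 0},{"offset": [0,0.021,0.026],"turn": 0}]}}

```text
t: 19.2
ee_pos: [0.4458, -0.0647, 0.0639]
eef_rot: [[-0.958, -0.287, 0.0], [-0.287, 0.958, -0.0], [-0.0, -0.0, -1.0]]
ft_force: [-0.3, 0.2, -1.7]
opening: 0.0224
gripper_force: 78.9
```

Emit:
{"fn": "apply_moves", "kwargs": {"commands": [{"offset": [0,0,0],"turn": 0},{"offset": [0,0,0],"turn": 0},{"offset": [0,0,0],"turn": 0}]}}

```text
t: 19.5
ee_pos: [0.4453, -0.0641, 0.0641]
eef_rot: [[-0.958, -0.288, 0.001], [-0.288, 0.958, -0.0], [-0.001, -0.0, -1.0]]
ft_force: [-0.0, -0.2, -1.4]
opening: 0.0222
gripper_force: 78.9
```

```bash
sed -i 's/-.0825+.0958/-.0825-.0958/' plan.py; python3 plan.py -10 103.25
python3 - <<'E'
from h import *
np.set_printoptions(precision=2,suppress=True,linewidth=150)
b=grab('side','s12');t=grab('top','t12')
R=np.array(state()['eef_rot']);p=np.array(state()['ee_pos']);tip=p+R@[-.0958,0,0]
u,v=map(int,proj(b,[tip[0],tip[1],.103]));print('side',u,v);A=b['frame'][v-50:v+50,u-70:u+70]
u,v=map(int,proj(t,[tip[0],tip[1],.103]));print('top',u,v);B=t['frame'][v-60:v+40,u-30:u+30]
c=np.hstack([cv2.resize(A,(560,400),interpolation=cv2.INTER_CUBIC),cv2.resize(B,(240,400),interpolation=cv2.INTER_CUBIC)])
cv2.imwrite('pics/m12.png',c[:,:,::-1])
E
```

```text
t 19.5 p [445.3033 -64.1397  64.1041] yaw 196.71210818167594 grip 0.022247618176179113 78.91698002815247 ft [-0.049  -0.1522 -1.4351] j6 -116.42509972114148
tilt z axis [ 0.0006 -0.0001 -1.    ] tip depth past rim mm -40.24591063705948 lateral -0.43726837156804477 blade mid z 103.86405257778904
tool shift to target [-0.0302  0.0005  0.0006] turn share 0.00020180302793259368
side 262 258
top 341 282
```

View pics/m12.png

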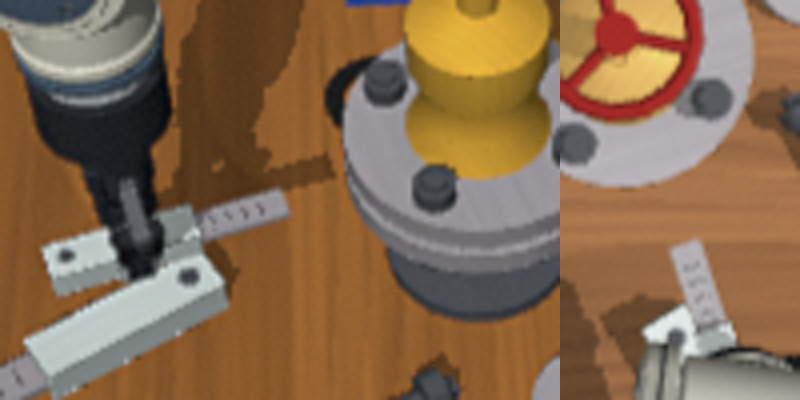

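The side crop shows the blade tip at (288,205), facing the gap, with the handle in the fingers. Before going in I'll check height and level from the side depth.

```bash
python3 - <<'E'
from h import *
np.set_printoptions(precision=2,suppress=True,linewidth=150)
a=np.radians(16.7);x=np.array([np.cos(a),np.sin(a)])
R=np.array(state()['eef_rot']);p=np.array(state()['ee_pos'])
for k in range(4):
    s=grab('side','s13');W=cloud(s).reshape(-1,3);T=(W-p)@R*1000; z=W[:,2]*1000
    def fit(x0,x1,zc,yw):
        m=(T[:,0]>x0)&(T[:,0]<x1)&(abs(T[:,1])<yw)&(abs(z-zc)<6)
        return m.sum(),np.median(z[m]),np.polyfit(T[m,0],z[m],1)[0]*57.3
    print('blade',fit(-95,-45,106,8),'handle',fit(14,46,114,8),end=' ')
    C=(W[:,:2]-[.6545,-.0009])*1000; r=np.hypot(*C.T); m=(r>60)&(r<80)&(abs(z-124.5)<6)&(C@x<-20);print('flange',m.sum(),np.median(z[m]))
E
python3 plan.py -3 103.25
```

```text
blade (np.int64(105), np.float64(105.30027255867336), np.float64(-0.319391736504417)) handle (np.int64(69), np.float64(113.65027702776351), np.float64(-1.23841127918597)) flange 384 124.1585548870415
blade (np.int64(109), np.float64(105.67450660087907), np.float64(-0.8500021407319373)) handle (np.int64(70), np.float64(113.61044789206382), np.float64(0.4868525124445827)) flange 393 124.17797680754543
blade (np.int64(113), np.float64(104.83108809417553), np.float64(0.6135972562363423)) handle (np.int64(73), np.float64(113.84929316844371), np.float64(1.1476026301251354)) flange 390 124.26789073652049
blade (np.int64(113), np.float64(105.39112278503646), np.float64(-0.11334981738553418)) handle (np.int64(76), np.float64(113.93988377704937), np.float64(0.46441481231522047)) flange 376 124.22739220009953
t 19.8 p [445.0499 -63.7453  63.9356] yaw 196.75490121669304 grip 0.022454263400512552 78.91652226448059 ft [ 0.3076  0.7226 -2.3416] j6 -116.42208364154493
tilt z axis [ 0.0001 -0.     -1.    ] tip depth past rim mm -40.375298822091914 lateral 0.08486378396338479 blade mid z 103.69563105521378
tool shift to target [-0.0374 -0.      0.0004] turn share 0.0009150202782175636
```

Emit:
{"fn": "apply_moves", "kwargs": {"commands": [{"offset": [-0.01,0,0.0004],"turn": 0},{"offset": [-0.02,0,0.0004],"turn": 0},{"offset": [-0.03,0,0.0004],"turn": 0},{"offset": [-0.037,0,0.0004],"turn": 0},{"offset": [-0.037,0,0.0004],"turn": 0}]}}

```text
t: 20.3
ee_pos: [0.482, -0.0527, 0.0635]
eef_rot: [[-0.957, -0.289, 0.001], [-0.289, 0.957, -0.0], [-0.001, -0.0, -1.0]]
ft_force: [0.3, -0.8, -2.7]
opening: 0.0225
gripper_force: 78.9
```

Emit:
{"fn": "apply_moves", "kwargs": {"commands": [{"offset": [0,0,0],"turn": 0},{"offset": [0,0,0],"turn": 0},{"offset": [0,0,0],"turn": 0}]}}

```text
t: 20.6
ee_pos: [0.48, -0.0531, 0.0634]
eef_rot: [[-0.958, -0.288, -0.001], [-0.288, 0.958, 0.0], [0.001, 0.0, -1.0]]
ft_force: [0.1, 0.0, -1.7]
opening: 0.0223
gripper_force: 78.9
```

```bash
python3 plan.py 15 103.25
```

```text
t 20.6 p [479.9539 -53.124   63.4075] yaw 196.74121475201474 grip 0.022307565825751028 78.91670107841492 ft [ 0.0808  0.0068 -1.7061] j6 -114.47019737252657
tilt z axis [-0.0006  0.0001 -1.    ] tip depth past rim mm -3.891313204758731 lateral 0.2052108399933153 blade mid z 103.16745928448255
tool shift to target [-0.0189 -0.0001 -0.0001] turn share 0.000686912533579213
```

Aligned to within 0.3 mm. I'll enter slowly, 4 mm per row, to a depth of about 15 mm.

Emit:
{"fn": "apply_moves", "kwargs": {"commands": [{"offset": [-0.004,0,0],"turn": 0},{"offset": [-0.008,0,0],"turn": 0},{"offset": [-0.012,0,0],"turn": 0},{"offset": [-0.016,0,0],"turn": 0},{"offset": [-0.019,0,0],"turn": 0}]}}

```text
t: 21.1
ee_pos: [0.4992, -0.0475, 0.0635]
eef_rot: [[-0.958, -0.288, 0.0], [-0.288, 0.958, -0.0], [-0.0, -0.0, -1.0]]
ft_force: [-0.5, 0.2, -1.9]
opening: 0.0221
gripper_force: 78.9
```

Emit:
{"fn": "apply_moves", "kwargs": {"commands": [{"offset": [0,0,0],"turn": 0},{"offset": [0,0,0],"turn": 0}]}}

```text
t: 21.3
ee_pos: [0.4985, -0.0475, 0.0634]
eef_rot: [[-0.958, -0.288, -0.0], [-0.288, 0.958, 0.0], [0.0, 0.0, -1.0]]
ft_force: [-0.7, 0.8, -1.3]
opening: 0.022
gripper_force: 78.9
```

```bash
python3 plan.py 24 103.25
```

```text
t 21.3 p [498.5367 -47.5344  63.3996] yaw 196.7608847534061 grip 0.02198524469389279 78.91681551933289 ft [-0.6904  0.8326 -1.3325] j6 -113.56673510032917
tilt z axis [-0.0003  0.     -1.    ] tip depth past rim mm 15.513910425215743 lateral 0.2519729294242594 blade mid z 103.15958366829474
tool shift to target [-0.0085 -0.0002 -0.0001] turn share 0.0010147458901016647
```

Emit:
{"fn": "apply_moves", "kwargs": {"commands": [{"offset": [-0.004,0,0],"turn": 0},{"offset": [-0.008,0,0],"turn": 0},{"offset": [-0.0095,0,0],"turn": 0},{"offset": [-0.0095,0,0],"turn": 0},{"offset": [-0.0095,0,0],"turn": 0}]}}

```text
t: 21.8
ee_pos: [0.5077, -0.0448, 0.0634]
eef_rot: [[-0.958, -0.288, -0.0], [-0.288, 0.958, 0.0], [0.0, 0.0, -1.0]]
ft_force: [-0.4, -0.0, 0.0]
opening: 0.0222
gripper_force: 78.9
```

Emit:
{"fn": "apply_moves", "kwargs": {"commands": [{"offset": [-0.0007,0,0],"turn": 0},{"offset": [-0.0007,0,0],"turn": 0},{"offset": [-0.0007,0,0],"turn": 0}]}}

```text
t: 22.1
ee_pos: [0.5083, -0.0447, 0.0635]
eef_rot: [[-0.958, -0.288, -0.0], [-0.288, 0.958, 0.0], [0.0, 0.0, -1.0]]
ft_force: [-0.6, 0.3, -1.7]
opening: 0.0225
gripper_force: 78.9
```

Emit:
{"fn": "apply_moves", "kwargs": {"commands": [{"offset": [-0.0007,0,0],"turn": 0},{"offset": [-0.0007,0,0],"turn": 0},{"offset": [-0.0007,0,0],"turn": 0}]}}

```text
t: 22.4
ee_pos: [0.5091, -0.0445, 0.0635]
eef_rot: [[-0.958, -0.288, 0.0], [-0.288, 0.958, 0.0], [-0.0, -0.0, -1.0]]
ft_force: [0.8, 0.6, -1.4]
opening: 0.0224
gripper_force: 78.9
```

Emit:
{"fn": "apply_moves", "kwargs": {"commands": [{"offset": [-0.0007,0,0],"turn": 0},{"offset": [-0.0007,0,0],"turn": 0},{"offset": [-0.0007,0,0],"turn": 0}]}}

```text
t: 22.7
ee_pos: [0.5098, -0.0442, 0.0635]
eef_rot: [[-0.958, -0.288, 0.0], [-0.288, 0.958, -0.0], [-0.0, -0.0, -1.0]]
ft_force: [-0.2, 0.0, -0.7]
opening: 0.0225
gripper_force: 78.9
```

Emit:
{"fn": "apply_moves", "kwargs": {"commands": [{"offset": [-0.0007,0,0],"turn": 0},{"offset": [-0.0007,0,0],"turn": 0},{"offset": [-0.0007,0,0],"turn": 0}]}}

```text
t: 23.0
ee_pos: [0.5104, -0.0441, 0.0635]
eef_rot: [[-0.958, -0.288, -0.0], [-0.288, 0.958, -0.0], [0.0, -0.0, -1.0]]
ft_force: [-0.4, 0.2, -2.1]
opening: 0.022
gripper_force: 78.9
```

Emit:
{"fn": "apply_moves", "kwargs": {"commands": [{"offset": [-0.0007,0,0],"turn": 0},{"offset": [-0.0007,0,0],"turn": 0},{"offset": [-0.0007,0,0],"turn": 0}]}}

```text
t: 23.3
ee_pos: [0.5111, -0.0438, 0.0635]
eef_rot: [[-0.958, -0.288, -0.0], [-0.288, 0.958, 0.0], [0.0, 0.0, -1.0]]
ft_force: [-0.2, -0.2, -1.6]
opening: 0.0225
gripper_force: 78.9
```

Emit:
{"fn": "apply_moves", "kwargs": {"commands": [{"offset": [-0.0007,0,0],"turn": 0},{"offset": [-0.0007,0,0],"turn": 0},{"offset": [-0.0007,0,0],"turn": 0}]}}

```text
t: 23.6
ee_pos: [0.5118, -0.0436, 0.0635]
eef_rot: [[-0.958, -0.288, -0.0], [-0.288, 0.958, 0.0], [0.0, 0.0, -1.0]]
ft_force: [0.5, 0.4, -1.7]
opening: 0.0224
gripper_force: 78.9
```

Emit:
{"fn": "apply_moves", "kwargs": {"commands": [{"offset": [-0.0007,0,0],"turn": 0},{"offset": [-0.0007,0,0],"turn": 0},{"offset": [-0.0007,0,0],"turn": 0}]}}

```text
t: 23.9
ee_pos: [0.5125, -0.0434, 0.0635]
eef_rot: [[-0.958, -0.288, 0.0], [-0.288, 0.958, -0.0], [-0.0, -0.0, -1.0]]
ft_force: [-0.3, -0.3, -1.5]
opening: 0.0224
gripper_force: 78.9
```

Emit:
{"fn": "apply_moves", "kwargs": {"commands": [{"offset": [-0.0007,0,0],"turn": 0},{"offset": [-0.0007,0,0],"turn": 0},{"offset": [-0.0007,0,0],"turn": 0}]}}

```text
t: 24.2
ee_pos: [0.5131, -0.0433, 0.0635]
eef_rot: [[-0.958, -0.288, 0.0], [-0.288, 0.958, 0.0], [-0.0, 0.0, -1.0]]
ft_force: [-1.3, 0.0, -0.7]
opening: 0.0225
gripper_force: 78.9
```

Emit:
{"fn": "apply_moves", "kwargs": {"commands": [{"offset": [-0.0004,0,0],"turn": 0},{"offset": [-0.0004,0,0],"turn": 0},{"offset": [-0.0004,0,0],"turn": 0}]}}

```text
t: 24.5
ee_pos: [0.5135, -0.0431, 0.0635]
eef_rot: [[-0.958, -0.288, -0.0], [-0.288, 0.958, 0.0], [0.0, 0.0, -1.0]]
ft_force: [-0.4, -0.2, -2.1]
opening: 0.0224
gripper_force: 78.9
```

Emit:
{"fn": "apply_moves", "kwargs": {"commands": [{"offset": [-0.0007,0,0],"turn": 0},{"offset": [-0.0007,0,0],"turn": 0},{"offset": [-0.0007,0,0],"turn": 0}]}}

```text
t: 24.8
ee_pos: [0.5142, -0.0429, 0.0635]
eef_rot: [[-0.958, -0.288, 0.0], [-0.288, 0.958, -0.0], [-0.0, -0.0, -1.0]]
ft_force: [0.3, -0.5, -2.3]
opening: 0.0223
gripper_force: 78.9
```

Emit:
{"fn": "apply_moves", "kwargs": {"commands": [{"offset": [-0.0007,0,0],"turn": 0},{"offset": [-0.0007,0,0],"turn": 0},{"offset": [-0.0007,0,0],"turn": 0}]}}

```text
t: 25.1
ee_pos: [0.5149, -0.0427, 0.0635]
eef_rot: [[-0.958, -0.288, 0.0], [-0.288, 0.958, -0.0], [-0.0, -0.0, -1.0]]
ft_force: [-0.4, 0.0, -1.6]
opening: 0.0227
gripper_force: 78.9
```

Emit:
{"fn": "apply_moves", "kwargs": {"commands": [{"offset": [-0.0007,0,0],"turn": 0},{"offset": [-0.0007,0,0],"turn": 0},{"offset": [-0.0007,0,0],"turn": 0}]}}

```text
t: 25.4
ee_pos: [0.5155, -0.0425, 0.0635]
eef_rot: [[-0.958, -0.288, 0.0], [-0.288, 0.958, 0.0], [-0.0, 0.0, -1.0]]
ft_force: [0.9, -0.2, -1.7]
opening: 0.0221
gripper_force: 78.9
```

Emit:
{"fn": "apply_moves", "kwargs": {"commands": [{"offset": [-0.0007,0,0],"turn": 0},{"offset": [-0.0007,0,0],"turn": 0},{"offset": [-0.0007,0,0],"turn": 0}]}}

```text
t: 25.7
ee_pos: [0.5162, -0.0423, 0.0635]
eef_rot: [[-0.958, -0.288, 0.0], [-0.288, 0.958, -0.0], [-0.0, -0.0, -1.0]]
ft_force: [0.4, 0.4, -1.1]
opening: 0.0222
gripper_force: 78.9
```

Emit:
{"fn": "apply_moves", "kwargs": {"commands": [{"offset": [-0.0007,0,0],"turn": 0},{"offset": [-0.0007,0,0],"turn": 0},{"offset": [-0.0007,0,0],"turn": 0}]}}

```text
t: 26.0
ee_pos: [0.5169, -0.0421, 0.0635]
eef_rot: [[-0.958, -0.288, 0.0], [-0.288, 0.958, -0.0], [-0.0, -0.0, -1.0]]
ft_force: [0.0, 0.8, -2.7]
opening: 0.0223
gripper_force: 78.9
```

Emit:
{"fn": "apply_moves", "kwargs": {"commands": [{"offset": [-0.0007,0,0],"turn": 0},{"offset": [-0.0007,0,0],"turn": 0},{"offset": [-0.0007,0,0],"turn": 0}]}}

```text
t: 26.3
ee_pos: [0.5175, -0.0419, 0.0635]
eef_rot: [[-0.958, -0.288, 0.0], [-0.288, 0.958, -0.0], [-0.0, -0.0, -1.0]]
ft_force: [0.5, 0.0, -2.4]
opening: 0.0222
gripper_force: 78.9
```

Emit:
{"fn": "apply_moves", "kwargs": {"commands": [{"offset": [-0.0007,0,0],"turn": 0},{"offset": [-0.0007,0,0],"turn": 0},{"offset": [-0.0007,0,0],"turn": 0}]}}

```text
t: 26.6
ee_pos: [0.5182, -0.0417, 0.0635]
eef_rot: [[-0.958, -0.288, 0.0], [-0.288, 0.958, -0.0], [-0.0, -0.0, -1.0]]
ft_force: [0.4, -0.3, -2.0]
opening: 0.0221
gripper_force: 78.9
```

Emit:
{"fn": "apply_moves", "kwargs": {"commands": [{"offset": [-0.0007,0,0],"turn": 0},{"offset": [-0.0007,0,0],"turn": 0},{"offset": [-0.0007,0,0],"turn": 0}]}}

```text
t: 26.9
ee_pos: [0.5189, -0.0415, 0.0635]
eef_rot: [[-0.958, -0.288, 0.0], [-0.288, 0.958, -0.0], [-0.0, -0.0, -1.0]]
ft_force: [-0.3, -0.4, -1.5]
opening: 0.0226
gripper_force: 78.9
```

Emit:
{"fn": "apply_moves", "kwargs": {"commands": [{"offset": [-0.0007,0,0],"turn": 0},{"offset": [-0.0007,0,0],"turn": 0},{"offset": [-0.0007,0,0],"turn": 0}]}}

```text
t: 27.2
ee_pos: [0.5195, -0.0413, 0.0635]
eef_rot: [[-0.958, -0.288, -0.0], [-0.288, 0.958, 0.0], [0.0, 0.0, -1.0]]
ft_force: [-0.5, -0.1, -1.7]
opening: 0.0224
gripper_force: 78.9
```

Emit:
{"fn": "apply_moves", "kwargs": {"commands": [{"offset": [-0.0007,0,0],"turn": 0},{"offset": [-0.0007,0,0],"turn": 0},{"offset": [-0.0007,0,0],"turn": 0}]}}

```text
t: 27.5
ee_pos: [0.5202, -0.0411, 0.0635]
eef_rot: [[-0.958, -0.288, 0.0], [-0.288, 0.958, 0.0], [-0.0, 0.0, -1.0]]
ft_force: [-0.5, 0.5, -1.7]
opening: 0.022
gripper_force: 78.9
```

Emit:
{"fn": "apply_moves", "kwargs": {"commands": [{"offset": [-0.0007,0,0],"turn": 0},{"offset": [-0.0007,0,0],"turn": 0},{"offset": [-0.0007,0,0],"turn": 0}]}}

```text
t: 27.8
ee_pos: [0.5209, -0.0409, 0.0635]
eef_rot: [[-0.958, -0.288, 0.0], [-0.288, 0.958, 0.0], [-0.0, 0.0, -1.0]]
ft_force: [0.5, 0.3, -1.1]
opening: 0.0222
gripper_force: 78.9
```

Emit:
{"fn": "apply_moves", "kwargs": {"commands": [{"offset": [-0.0007,0,0],"turn": 0},{"offset": [-0.0007,0,0],"turn": 0},{"offset": [-0.0007,0,0],"turn": 0}]}}

```text
t: 28.1
ee_pos: [0.5209, -0.0408, 0.0633]
eef_rot: [[-0.958, -0.288, -0.001], [-0.288, 0.958, -0.0], [0.001, 0.0, -1.0]]
ft_force: [-3.0, -0.9, -0.6]
opening: 0.0223
gripper_force: 79.0
```

Contact: about 3 N, and the tip has stalled at a depth of about 39 mm. I'll rest the blade on the gap floor and release gently.

Emit:
{"fn": "apply_moves", "kwargs": {"commands": [{"offset": [0,0,0.0004],"turn": 0},{"offset": [0,0,0.0008],"turn": 0},{"offset": [0,0,0.001],"turn": 0},{"offset": [0,0,0.001],"turn": 0}], "newtons": 30}}

```text
t: 28.5
ee_pos: [0.521, -0.0408, 0.0625]
eef_rot: [[-0.958, -0.288, -0.001], [-0.288, 0.958, -0.0], [0.001, 0.0, -1.0]]
ft_force: [-5.1, -2.9, 2.7]
opening: 0.0221
gripper_force: 79.4
```

```bash
python3 plan.py 39 103.25
```

```text
t 28.5 p [520.9789 -40.7806  62.461 ] yaw 196.75346738973445 grip 0.02209684395916827 79.35137629508972 ft [-5.1324 -2.9179  2.7495] j6 -112.5214920868348
tilt z axis [-0.0009 -0.     -1.    ] tip depth past rim mm 38.95033304404077 lateral 0.2595855002324888 blade mid z 102.22098670411776
tool shift to target [-0.     -0.0002 -0.001 ] turn share 0.0008911231622410772
```

Emit:
{"fn": "apply_moves", "kwargs": {"commands": [{"offset": [0.0003,0,0],"turn": 0},{"offset": [0.0003,0,0],"turn": 0},{"offset": [0.0003,0,0],"turn": 0}]}}

```text
t: 28.8
ee_pos: [0.521, -0.0408, 0.0623]
eef_rot: [[-0.958, -0.288, -0.001], [-0.288, 0.958, 0.0], [0.001, 0.0, -1.0]]
ft_force: [-3.3, -0.6, -1.1]
opening: 0.0228
gripper_force: 79.0
```

```bash
python3 plan.py 39 103.25; python3 -c "
from workcell import state
print(state()['ft_force'])"
```

```text
t 28.8 p [520.9636 -40.7978  62.3428] yaw 196.7540003832625 grip 0.022840480897990654 79.00909066200256 ft [-3.2757 -0.5606 -1.0544] j6 -112.53262646801868
tilt z axis [-0.0006  0.     -1.    ] tip depth past rim mm 38.930758432284684 lateral 0.24834827755503863 blade mid z 102.10276389165399
tool shift to target [-0.0001 -0.0002 -0.0011] turn share 0.000900006387708648
[-3.27570979 -0.56057163 -1.05440931]
```

Emit:
{"fn": "apply_moves", "kwargs": {"commands": [{"offset": [0,0,0],"turn": 0},{"offset": [0,0,0],"turn": 0},{"offset": [0,0,0],"turn": 0},{"offset": [0,0,0],"turn": 0},{"offset": [0,0,0],"turn": 0}], "claw": 0.66}}

```text
t: 29.3
ee_pos: [0.5216, -0.0408, 0.0626]
eef_rot: [[-0.958, -0.288, 0.001], [-0.288, 0.958, -0.0], [-0.001, -0.0, -1.0]]
ft_force: [-0.3, 0.2, 0.8]
opening: 0.0289
gripper_force: 0.0
```

```bash
python3 plan.py 39 103.25
python3 - <<'E'
from h import *
b=grab('side','s14')
u,v=map(int,proj(b,[.55,-.033,.103]));A=b['frame'][v-50:v+50,u-70:u+70]
cv2.imwrite('pics/m14.png',cv2.resize(A,(700,500),interpolation=cv2.INTER_CUBIC)[:,:,::-1])
E
```

```text
t 29.3 p [521.5537 -40.7682  62.606 ] yaw 196.7552793277717 grip 0.028945462503487254 0.0 ft [-0.2841  0.2419  0.8123] j6 -112.5310149435917
tilt z axis [ 0.0006 -0.     -1.    ] tip depth past rim mm 39.50445496763202 lateral 0.10927191124282185 blade mid z 102.36598721807617
tool shift to target [ 0.0005 -0.     -0.0009] turn share 0.0009213221295283347
```

Released with 29 mm of opening. I'll open fully, rise clear and check.

Emit:
{"fn": "apply_moves", "kwargs": {"commands": [{"offset": [0,0,0],"turn": 0},{"offset": [0,0,0],"turn": 0},{"offset": [0,0,0],"turn": 0},{"offset": [0,0,0],"turn": 0},{"offset": [0,0,0],"turn": 0}], "claw": 0}}

```text
t: 29.85
ee_pos: [0.5212, -0.0408, 0.0625]
eef_rot: [[-0.958, -0.288, -0.0], [-0.288, 0.958, 0.0], [0.0, 0.0, -1.0]]
ft_force: [-0.6, -0.2, -0.4]
opening: 0.0859
gripper_force: 0.0
```

Emit:
{"fn": "apply_moves", "kwargs": {"commands": [{"offset": [0,0,-0.01],"turn": 0},{"offset": [0,0,-0.03],"turn": 0},{"offset": [0,0,-0.06],"turn": 0},{"offset": [0,0,-0.1],"turn": 0},{"offset": [0,0,-0.14],"turn": 0}]}}

```text
t: 30.35
ee_pos: [0.5208, -0.0408, 0.2043]
eef_rot: [[-0.958, -0.288, -0.001], [-0.288, 0.958, 0.0], [0.0, 0.0, -1.0]]
ft_force: [1.8, -0.2, 0.1]
opening: 0.0854
gripper_force: 0.0
```

Emit:
{"fn": "apply_moves", "kwargs": {"commands": [{"offset": [0.04,0,-0.02],"turn": 0},{"offset": [0.08,0,-0.04],"turn": 0},{"offset": [0.1,0,-0.05],"turn": 0},{"offset": [0.1,0,-0.05],"turn": 0},{"offset": [0.1,0,-0.05],"turn": 0}]}}

```text
t: 30.85
ee_pos: [0.4261, -0.0697, 0.2533]
eef_rot: [[-0.958, -0.288, 0.002], [-0.288, 0.958, -0.0], [-0.002, -0.001, -1.0]]
ft_force: [-0.1, 0.1, -0.1]
opening: 0.0851
gripper_force: 0.0
```

Run:
```python
from h import *
np.set_printoptions(precision=1,suppress=True)
a=np.radians(16.7);x=np.array([np.cos(a),np.sin(a)]);n=np.array([-x[1],x[0]])
b=grab('side','s15');t=grab('top','t15')
for s in (b,t):
    W=cloud(s).reshape(-1,3);C=(W[:,:2]-[.6545,-.0009])*1000;X=C@x+82.5;Y=C@n;z=W[:,2]*1000
    m=(z>75)&(z<125)&(X<-2)&(X>-130)&(abs(Y)<20); print('pts',m.sum(),'X',np.percentile(X[m],[1,99]),'Y med',np.median(Y[m]))
    h=m&(abs(Y)<9)&(X<-20);print('handle top slope',np.polyfit(X[h],z[h],1),np.median(z[h]), 'yaw',np.degrees(np.arctan(np.polyfit(X[m],Y[m],1)[0])))
u,v=map(int,proj(b,[.55,-.033,.103]));A=b['frame'][v-50:v+50,u-70:u+50]
u,v=map(int,proj(t,[.55,-.033,.103]));B=t['frame'][v-50:v+50,u-40:u+40]
cv2.imwrite('pics/m15.png',np.hstack([cv2.resize(A,(480,400),interpolation=cv2.INTER_CUBIC),cv2.resize(B,(320,400),interpolation=cv2.INTER_CUBIC)])[:,:,::-1])
```

```text
pts 522 X [-106.    -4.2] Y med -6.525774074201843
handle top slope [  0.1 109.9] 106.50485382932277 yaw 0.920126396665533
pts 394 X [-106.8   -3. ] Y med -0.2370168194343233
handle top slope [  0.1 111.9] 107.26121107672289 yaw -0.07073724135301235
```

View pics/m15.png

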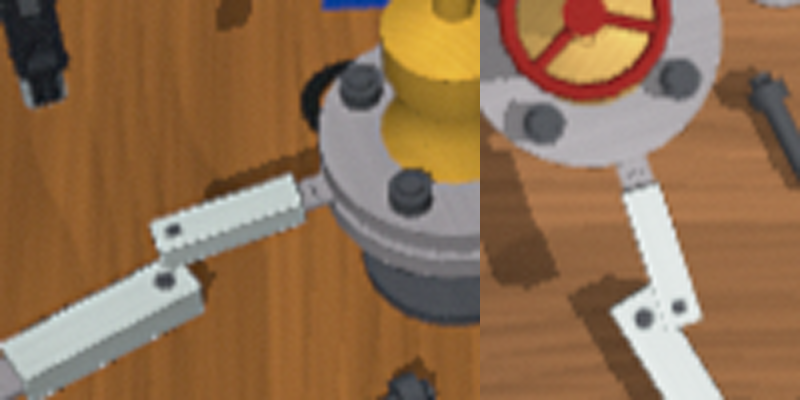

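The gauge rests in the gap, centred between the studs. Its rear end is about 106 mm outside the rim, so the tip is still about 39 mm in, at the gasket. Handing in.

```bash
python3 -c "
from workcell import close_job
print(close_job())"
```

```text
the job is handed in; nothing more can be done
None
```

The gauge was drawn from the rack by its blade, laid flat, regripped by the handle and slid into the joint's front gap; the job is handed in with its tip at the gasket about 39 mm in, the contact force at about 3–6 N against the gasket's 10 N, and the robot clear.

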